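Close the backdrop and show the culture flask to the inspection camera

ROBOT

A 7-joint arm with a two-finger parallel gripper is mounted at the origin on the work surface. World frame = base frame: x ahead of the robot, y to its left, z up, the work surface at z = 0. Lengths are in m, angles in rad, forces in N, time in s.
With the tool pointing down it reaches from about 0.375 to 0.925 m from the base axis. Payload 3.1 kg.
Tool frame: the origin (TCP) lies on the mounting face of the last link; the fingertips stand 173 mm ahead of it and the grasp point (between the pads) lies 155 mm ahead of it; x points along the fingers, y is the direction in which the jaws open and shut, and the axes are right-handed (so a half turn about x gives the same grasp; the last joint's range is limited). The gripper opens to 85 mm and grips with 20 to 120 N. Pads are 22 mm wide; open, the fingers measure 114 mm over their backs; the gripper's body (76 mm by 85 mm) begins 54 mm behind the grasp point. The pads swing forward as they close: fully open they stand 13 mm farther back than shut.
Start: joints at [1.027, 0.383, 0.044, 1.598, -0.018, 1.161, -0.05], TCP at [0.28, -0.586, 0.405] pointing down, gripper open.
Joint ranges: [-2.61, 2.61], [-0.41, 2.15], [-1.48, 1.57], [0, 2.5], [-1.57, 4.71], [0.05, 1.97], [-2.85, 2.85]. Speed limits (rad/s): [2.79, 2.79, 3.14, 3.14, 3.14, 3.14, 3.14].

INTERFACE

Orientations are given as a unit quaternion [x, y, z, w].
In Python, from rig import sensors, vision, sign_off gives the robot as it stands.
- The arm moves only by the tool jog_arm, never from a script. Its argument "targets" is a list of rows, each a list of 5 numbers: the finger opening in m, from 0 to 0.0854, then the shift along the world's x, y, z in m, then the turn about the world's z in rad. In form: [[gripper, tx, ty, tz, roll], ...]. A call has 1 to 12 rows; each row shifts and turns the pose as measured when the row begins; what a row does not reach is not made up. A row lasts 1/8 s, in which the tool goes at most 62.5 mm and 10.7 degrees, less where a joint would pass 70% of its speed; a pose out of reach is approached as far as the arm can. A call with a gripper value outside its range is refused whole. The fingers move at their own pace and stop on an object; the grip force is fixed at half the most. Time passes only in rows, so rows that do not move let the fingers close. It gives the time, the measured TCP pose, the force and the opening at its end, in the units of the state.
- sensors.sense(): the state, without advancing time (a new reading comes with each control period).
- vision.camera(name): name is "scene" or "top"; returns (picture, depth): 480x640x3 uint8, red, green, blue; 480x640 float32, m along the optical axis (not along the pixel's ray), 0 where there is no reading.
- vision.get_calibration(name): a dict with "camera_matrix" (3x3 intrinsics, pixels), "dist_coeffs" ([k1, k2, p1, p2, k3] as OpenCV has them; the pictures are not rectified), "xyz" and "rotation" of the camera in the world. Camera axes: x right, y up, looking along -z (the intrinsics and any distortion apply to the point x, -y, -z); pixel columns grow to the right and rows downward; lengths in m; the calibration is good to about 2 mm. A picture is of the moment at which its call begins. get_calibration takes no time and is no camera call.
- sign_off(): hands the job in, once; it reports no verdict.
The state is a dict: "time": time; "qpos": joint angles; "qd": joint speeds; "tau": joint torques, N m; "position": TCP position; "tcp_rot": TCP orientation; "contact_force": force on the tool from outside, world axes, zero at the start; "torque": the same for the moment, N m; "width": opening from 0.0 (shut) to 1.0 (fully open).
Only numpy, scipy, OpenCV 4.12 (cv2) and the standard library are available. Lean on these libraries where they do the work, as an engineer would, in place of code of your own. Each camera call takes 0.05 s, during which the arm holds its last target.

TASK

Bring the loose white background panel up against the fixed one so that the two stand flush, with no gap and no step between them, and leave it standing there. Then take the large flat flask out of the rack and hold it up in the air in front of the inspection camera: upright, its broad side square to the lens, the middle of its flat body level with the lens, in line with it and midway between lens and background. Finish while holding it there, still and touching nothing but the gripper; do not push the other containers and bench things about.

Things in the scene. Friction and masses are not known exactly. Their poses are not given: they have to be found in the camera images.
- station: Fixed inspection station (camera and fixed background panel); place and yaw vary. Origin on the bench under the viewing point. +y: the camera's line of sight, lens to background; +x: along the row of panels, away from the robot. A bar 8 mm high (x 50 to 90, y -90 to 70 mm) joins camera foot and panel foot. Nothing on it is over 160 mm high.
- lens (a point): Centre of the lens front, 120 mm above the bench, at (0, -100, 120) mm in the station's frame. Camera: grey 50 mm cube with black lens barrel 38 mm in diameter, x -25 to 25, y -175 to -100, z 95 to 145 mm, on a post with a foot 12 mm high (x -40 to 90, y -175 to -100).
- view (a point): The viewing point: in line with the lens, at its height (120 mm), midway between lens and background board, 100 mm from each. Axes as the station's.
- loose_panel: Loose white panel: board 100 mm wide (x), 12 thick (y), top at 160, amid an aluminium foot 100 x 90 x 15 mm on slippery gliders (friction 0.2), 0.45 to 0.7 kg. Origin: centre of its underside. Starts 25 to 60 mm short of the fixed panel, askew. Flush: origin at (-50, 106, 0) mm in the station's frame, axes parallel to it. Grip the top across its 12 mm, ease the weight, move it along.
- loose_top (a point): Middle of the top edge of the loose panel's board, 160 mm above its origin.
- rack: Fixed grey rack block 190 x 85 x 42 mm (x, y, z), three slots in a row along its x, 60 mm apart, each 31 (x) x 60 (y) mm, 35 mm deep (slot floor 7 mm above the bench). Origin: centre of its underside. Place, yaw and which slot holds which container vary.
- flask: Large flat flask, tallest and widest in the rack, white, blue cap, about 0.09 kg: body 26 mm thick (x), 55 wide (y), 75 high; shoulder and neck; round cap 28 mm in diameter, 88 to 112 mm above the underside. Origin: centre of underside. Broad sides face along its x: when shown, x lies along the station's y, either way. In the rack its axes are parallel to the rack's. Grip it by the cap.
- flask_mid (a point): Middle of the flask's flat body, 37.5 mm above its underside, on its axis. This point belongs at the viewing point.
- flask_cap (a point): Middle of the flask's cap, 100 mm above its underside, on its axis.
- small_flask: Bystander in the rack: a smaller flat flask, body 26 x 36 x 55 mm, same cap, 92 mm high in all. Origin: centre of its underside.
- round_bottle: Bystander in the rack: round bottle 26 mm in diameter, 28 mm cap, 100 mm high. Origin: centre of its underside.
- amber_bottle: Bystander on the bench: amber bottle 60 mm in diameter, 130 mm high. Origin: centre of its underside.
- beaker: Bystander on the bench: glass beaker 72 mm in diameter, 95 mm high. Origin: centre of its underside.
- spare_cap: Bystander on the bench under the viewing place: a loose screw cap 28 mm in diameter, 20 mm high. Origin: centre of its underside.
- marker: Bystander on the bench: a marker pen about 145 mm long, 15 mm high. Origin: underside, near its middle.
- tip_box: Bystander on the bench: a blue box with a white lid, 122 x 87 x 68 mm. Origin: centre of its underside.
- seam (a point): Top of the fixed panel's near end, mid-thickness, at (0, 106, 160) mm in the station's frame: the end face that the loose panel must meet. Fixed white board x 0 to 100, y 100 to 112, 160 mm high, on an aluminium foot x 0 to 100, y 61 to 151, 15 mm high. The seam lies on the camera's line.
There are look-alikes about, which are no part of the job. Leave any yellow look-alike of the flask alone. What is shaped like the loose_panel but pink is not meant.

How it is judged:
By the outcome, as a careful person would: the job done as asked, in the order asked, and still so for the second after the job is handed in, while the arm keeps its last pose, push and grip.
It also fails if it takes over 53 s, if anything falls off the work surface, if the arm or the gripper's body presses on something with over 40 N, if the wrist force passes 120 N, or if a joint passes its speed limit or range.

## Working session

There is one attempt and no reset: what is moved stays moved. The work goes in short steps, Python scripts to look and compute and a tool call to move; the robot and the scene stay as the last step left them, time stands still between calls to the robot, and variables do not carry over. Pictures are saved under pics/ and viewed, and the job is handed in when it is done.

Besides the shell and the picture viewer there is one more tool, called after "Call:" in YAML: its name, and indented under it one key for each argument. jog_arm: Moves the arm, as the interface text tells. Its arguments: {"type":"object","properties":{"targets":{"type":"array"}},"required":["targets"]}

```bash
ls; mkdir -p pics; cat > h.py <<'E'
import numpy as np, cv2
from rig import sensors, vision, sign_off
def cal(n):
    c=vision.get_calibration(n); return np.array(c["camera_matrix"]),np.array(c["dist_coeffs"]),np.array(c["xyz"]),np.array(c["rotation"])
E
python3 - <<'E'
from h import *
for n in("scene","top"):
    p,d=vision.camera(n); cv2.imwrite(f"pics/{n}0.png",p[:,:,::-1]); np.savez(f"{n}0.npz",p=p,d=d)
    print(vision.get_calibration(n))
print(sensors.sense())
E
```

```text
pics
{'camera_matrix': array([[488.36658951,   0.        , 317.21778559],
       [  0.        , 488.36658951, 242.36973704],
       [  0.        ,   0.        ,   1.        ]]), 'dist_coeffs': array([0.04146794, 0.        , 0.        , 0.        , 0.        ]), 'xyz': array([ 0.9894086 , -0.5282036 ,  1.14913699]), 'rotation': array([0.29774679, 0.09968618, 0.27912265, 0.90746904])}
{'camera_matrix': array([[618.87755601,   0.        , 319.33527284],
       [  0.        , 618.87755601, 231.5008222 ],
       [  0.        ,   0.        ,   1.        ]]), 'dist_coeffs': array([-0.21736584,  0.        ,  0.        ,  0.        ,  0.        ]), 'xyz': array([0.39422496, 0.09027579, 1.45400819]), 'rotation': array([-0.04398471,  0.04084177,  0.70953953, -0.70210465])}
{'time': 0.1, 'qpos': array([ 1.02719109,  0.38377634,  0.04382903,  1.59943195, -0.01791343,
        1.1612167 , -0.04988582]), 'qd': array([ 0.00068454, -0.0027197 ,  0.00045038, -0.0036296 , -0.00094515,
        0.00055264,  0.00032016]), 'tau': array([ 2.42689690e-03, -4.34725893e+01,  1.02921009e+00, -2.50452501e+01,
        1.08948100e-02,  5.43295930e-03,  6.74457098e-06]), 'position': array([ 0.28010139, -0.58605729,  0.40339027]), 'tcp_rot': array([-0.68937518, -0.15717833,  0.68983464, -0.15551525]), 'contact_force': array([ 0.42528382, -0.08455397, -0.48512648]), 'torque': array([ 0.0117248 , -0.01889537, -0.01457877]), 'width': 0.998411755747412}
```

View pics/scene0.png

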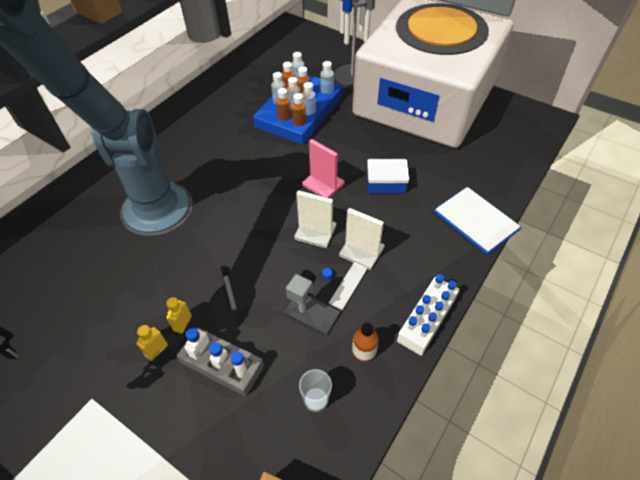

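View pics/top0.png

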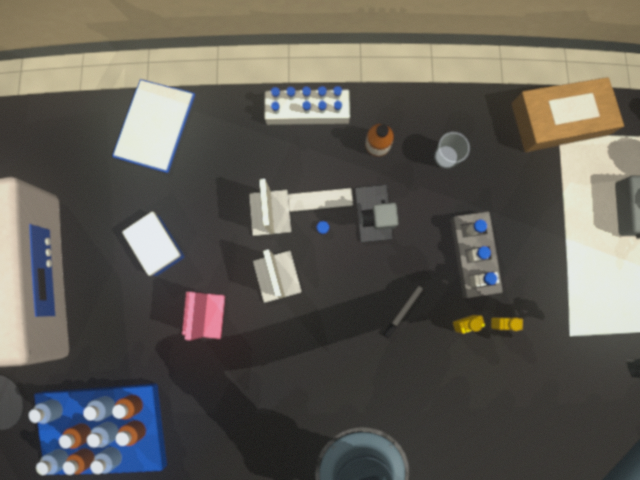

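The scene view shows the white station with its fixed panel at (362,238) and the grey camera at (299,288). The loose white panel is at (315,218). The rack's blue caps are at (193,336), (216,350) and (237,360).

Possible mix-ups:
- **Panel, in the top view:** white loose panel at (275,275), fixed white panel joined to the bar at (265,205), pink look-alike at (203,315).
- **Flask, in the scene view:** rack containers at (193,340), (216,355) and (237,362), yellow look-alikes at (150,342) and (178,315).

I'll check the choices in a crop and measure.

```bash
cat >> h.py <<'E'
from scipy.spatial.transform import Rotation as R
def ray(n,uv):
    K,D,t,q=cal(n); uv=np.asarray(uv,float).reshape(-1,1,2)
    x=cv2.undistortPoints(uv,K,D).reshape(-1,2)
    v=np.c_[x[:,0],-x[:,1],-np.ones(len(x))]
    return t,R.from_quat(q).apply(v)
def onz(n,uv,z):
    t,v=ray(n,uv); return t+v*((np.asarray(z)-t[2])/v[:,2])[:,None]
def cloud(n,d):
    vv,uu=np.mgrid[0:480,0:640]; t,v=ray(n,np.c_[uu.ravel(),vv.ravel()])
    return (t+v*d.reshape(-1,1)).reshape(480,640,3)
def tri(uv1,uv2,n1="scene",n2="top"):
    a,u=ray(n1,uv1);b,v=ray(n2,uv2);u=u[0]/np.linalg.norm(u[0]);v=v[0]/np.linalg.norm(v[0])
    s=np.linalg.lstsq(np.c_[u,-v],b-a,rcond=None)[0];p=a+u*s[0];q=b+v*s[1]
    return (p+q)/2,np.linalg.norm(p-q)
E
python3 - <<'E'
from h import *
s=np.load("scene0.npz");t=np.load("top0.npz")
def crop(a,x,y,w,h,k): return cv2.resize(a["p"][y:y+h,x:x+w,::-1],None,fx=k,fy=k,interpolation=cv2.INTER_CUBIC)
cv2.imwrite("pics/c1.png",np.vstack([crop(s,120,280,160,120,5)]))
cv2.imwrite("pics/c2.png",crop(t,240,160,170,150,4))
cv2.imwrite("pics/c3.png",crop(t,430,200,110,140,4))
cv2.imwrite("pics/c4.png",crop(s,270,180,130,160,3.7))
for n,a in(("scene",s),("top",t)):
    c=cloud(n,a["d"])
    hsv=cv2.cvtColor(a["p"],cv2.COLOR_RGB2HSV)
    m=cv2.inRange(hsv,(105,120,60),(130,255,255))
    k,l,st,ce=cv2.connectedComponentsWithStats(m)
    for i in range(1,k):
        if st[i,4]>25:
            q=c[(l==i)&(a["d"]>0)]
            print(n,ce[i].round(1),st[i,4],np.median(q,0).round(3),q.min(0).round(3),q.max(0).round(3))
E
```

```text
scene [346.9   5.2] 102 [0.158 0.836 0.31 ] [0.138 0.827 0.287] [0.169 0.852 0.328]
scene [297.2 114.8] 2154 [0.156 0.521 0.046] [-0.042  0.458 -0.009] [0.22  0.833 0.114]
scene [407.6  98.9] 1309 [0.479 0.708 0.153] [0.371 0.691 0.095] [0.572 0.723 0.204]
scene [386.5 188. ] 401 [0.563 0.446 0.024] [ 0.488  0.411 -0.005] [0.614 0.516 0.05 ]
scene [471.9 234.2] 314 [0.859 0.432 0.008] [ 0.715  0.396 -0.005] [0.96  0.537 0.017]
scene [326.8 273.4] 115 [0.581 0.083 0.017] [ 0.559  0.069 -0.003] [0.596 0.112 0.025]
scene [439.3 277.8] 63 [0.853 0.191 0.092] [ 0.83   0.18  -0.004] [0.863 0.268 0.097]
scene [451.7 284.1] 67 [0.887 0.191 0.092] [ 0.866  0.18  -0.005] [0.896 0.271 0.098]
scene [445.3 295.1] 54 [0.888 0.153 0.092] [0.88  0.145 0.081] [0.896 0.165 0.097]
scene [426.3 298.9] 55 [0.854 0.117 0.092] [0.845 0.109 0.082] [0.862 0.128 0.098]
scene [438.8 305.6] 55 [0.888 0.116 0.093] [0.879 0.109 0.082] [0.896 0.129 0.097]
scene [419.4 309.5] 57 [0.854 0.081 0.092] [0.845 0.073 0.079] [0.862 0.092 0.097]
scene [432.2 316.6] 56 [0.888 0.08  0.092] [0.879 0.073 0.082] [0.897 0.091 0.
[... 1351 characters left out ...]
27]
top [480.1 225.7] 126 [ 0.566 -0.263  0.106] [ 0.554 -0.295  0.017] [ 0.579 -0.249  0.116]
top [ 40.6 270.7] 1159 [0.476 0.71  0.165] [0.373 0.697 0.104] [0.566 0.721 0.208]
top [483.9 252.3] 130 [ 0.507 -0.271  0.099] [ 0.494 -0.3    0.028] [ 0.525 -0.256  0.109]
top [170.  264.8] 47 [0.491 0.446 0.022] [0.47  0.418 0.004] [0.515 0.482 0.034]
top [490.  278.3] 119 [ 0.449 -0.278  0.118] [ 0.435 -0.291  0.109] [ 0.462 -0.265  0.125]
top [109.2 425.3] 5424 [0.118 0.563 0.051] [-0.014  0.462 -0.007] [0.213 0.805 0.117]
top [ 59.7 472.3] 39 [-0.008  0.718  0.05 ] [-0.028  0.7   -0.005] [0.011 0.749 0.115]
top [ 86.9 471.9] 42 [-0.     0.649  0.05 ] [-0.02   0.638 -0.001] [0.01  0.681 0.057]
```

View pics/c1.png

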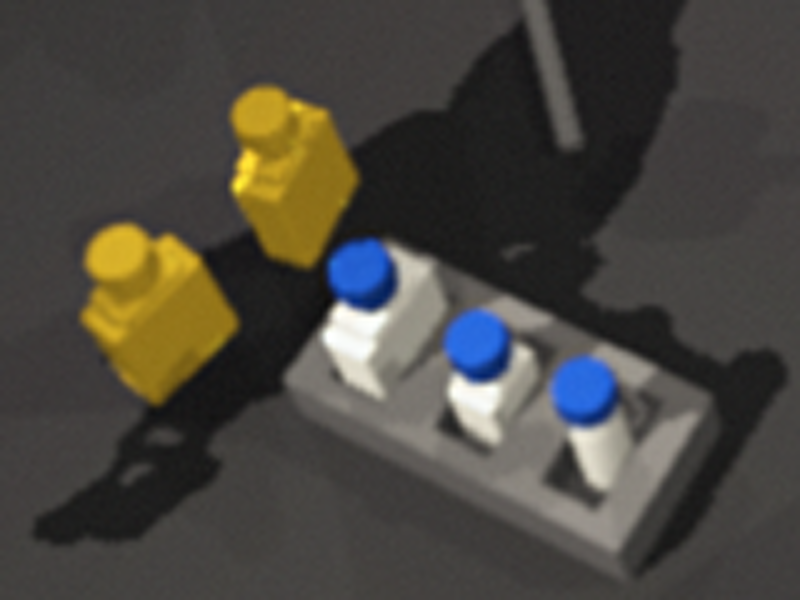

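View pics/c2.png

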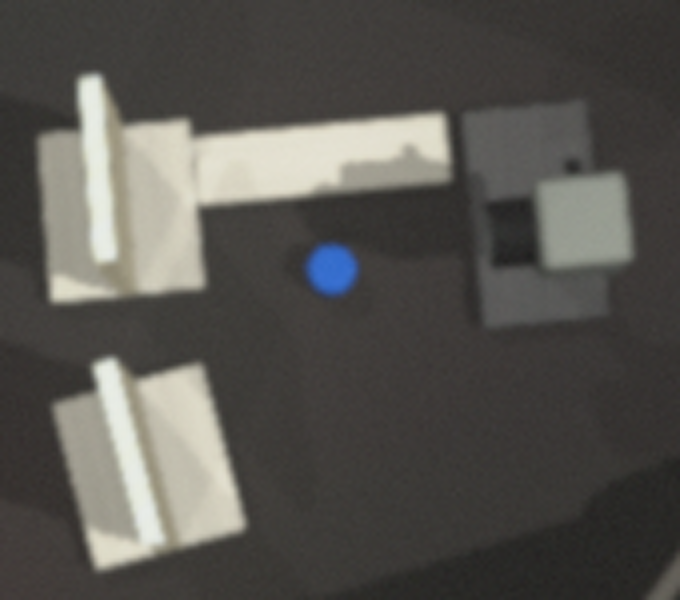

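View pics/c3.png

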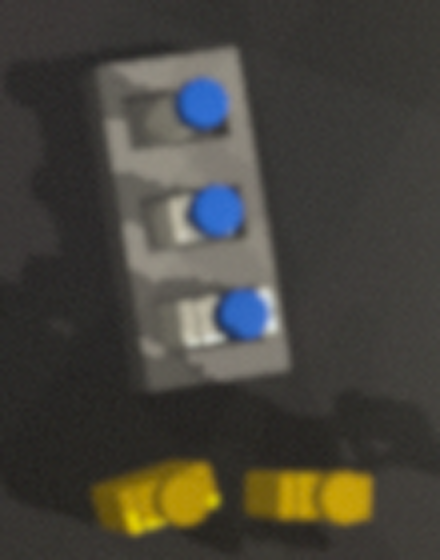

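View pics/c4.png

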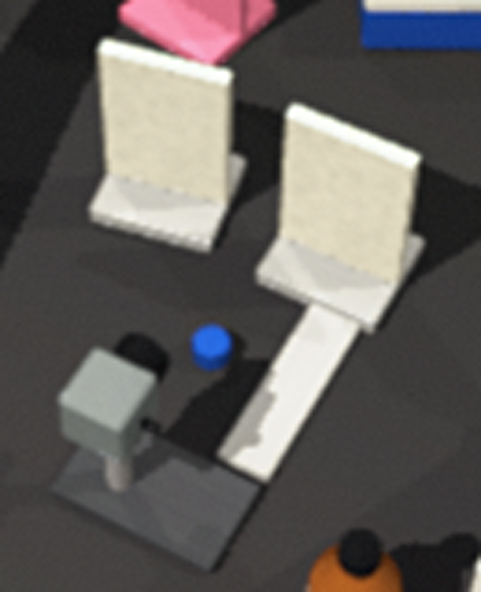

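The crops confirm the choices. The large flask is the white one nearest the robot, with its cap at top-view (490,278) and cap top at z 0.118 against 0.119 expected. The loose panel is the unattached white one. Next are the panel poses.

```bash
cat > pan.py <<'E'
from h import *
import sys
def strips(n,a,zlo=.150,zhi=.172):
    c=cloud(n,a["d"]); hsv=cv2.cvtColor(a["p"],cv2.COLOR_RGB2HSV)
    m=((c[...,2]>zlo)&(c[...,2]<zhi)&(a["d"]>0)&(hsv[...,2]>120)&(hsv[...,1]<70)
       &(c[...,0]>.38)&(c[...,0]<.75)&(c[...,1]>.1)&(c[...,1]<.3)).astype(np.uint8)
    k,l,st,ce=cv2.connectedComponentsWithStats(m)
    out=[]
    for i in range(1,k):
        if st[i,4]<40: continue
        v,u=np.nonzero(l==i); p=onz(n,np.c_[u,v],.16)[:,:2]
        (ctr,(w,h),ang)=cv2.minAreaRect(p.astype(np.float32)*1000)
        out.append((n,st[i,4],ce[i].round(1),np.round(ctr,1),np.round((w,h),1),round(ang,2)))
    return out
def face(n,a):
    c=cloud(n,a["d"]); hsv=cv2.cvtColor(a["p"],cv2.COLOR_RGB2HSV)
    m=((c[...,2]>.03)&(c[...,2]<.15)&(a["d"]>0)&(hsv[...,2]>100)&(hsv[...,1]<90)
       &(c[...,0]>.38)&(c[...,0]<.75)&(c[...,1]>.13)&(c[...,1]<.3)).astype(np.uint8)
    m=cv2.erode(m,np.ones((3,3)))
    k,l,st,ce=cv2.connectedComponentsWithStats(m)
    for i in range(1,k):
        if st[i,4]<200: continue
        q=c[l==i]; 
        for _ in range(4):
            o=q.mean(0);v=np.linalg.svd(q-o,full_matrices=0)[2][2]; r=(q-o)@v
            q=q[abs(r)<max(2.5*np.std(r),.002)]
        v=v*np.sign(-v[1])
        print(n,"face",st[i,4],ce[i].round(),o.round(4),"n",v.round(4),"yaw",np.degrees(np.arctan2(v[0],-v[1])).round(2),"x",q[:,0].min().round(3),q[:,0].max().round(3),"sd",r.std().round(4))
if __name__=="__main__":
  for n in("scene","top"):
    a=np.load(sys.argv[1].replace("@",n))
    for o in strips(n,a): print(*o)
    face(n,a)
E
python3 pan.py @0.npz
```

```text
scene 194 [314.6 197.5] [469.7 189. ] [100.8  20.4] 14.37
scene 209 [365.4 217.5] [619.  205.8] [100.2  19.2] 4.18
scene face 746 [315. 214.] [0.4696 0.1888 0.0923] n [ 2.566e-01 -9.665e-01 -5.000e-04] yaw 14.87 x 0.423 0.518 sd 0.0015
scene face 792 [363. 234.] [0.62   0.2045 0.092 ] n [ 0.0858 -0.9963 -0.0079] yaw 4.92 x 0.571 0.667 sd 0.0015
top 280 [264.1 202.2] [614.9 212. ] [100.7  12.7] 5.05
top 290 [271.9 272.8] [464.5 195.6] [99.9 12.7] 14.79
```

```bash
python3 - <<'E'
from h import *
s=sensors.sense(); M=R.from_quat(s["tcp_rot"]).as_matrix(); print(M.round(3)); 
y=M[:,1]; print("jaw yaw",np.degrees(np.arctan2(y[1],y[0])), s["position"])
E
```

```text
[[-0.001  0.431 -0.902]
 [ 0.002 -0.902 -0.431]
 [-1.    -0.002  0.   ]]
jaw yaw -64.45177833211363 [ 0.28010139 -0.58605729  0.40339027]
```

Call:
jog_arm:
  targets:
    - [0.085, 0.035, 0.05, 0, -0.094]
    - [0.085, 0.035, 0.05, 0, -0.093]
    - [0.085, 0.035, 0.05, 0, 0]
    - [0.085, 0.035, 0.05, 0, 0]
    - [0.085, 0.03, 0.055, 0, 0]
    - [0.085, 0.015, 0.06, 0, 0]
    - [0.085, 0, 0.06, 0, 0]
    - [0.085, 0, 0.06, 0, 0]
    - [0.085, 0, 0.06, 0, 0]
    - [0.085, 0, 0.06, 0, 0]
    - [0.085, 0, 0.06, 0, 0]
    - [0.085, 0, 0.06, 0, 0]

```text
time: 1.6
position: [0.4601, 0.1026, 0.3984]
tcp_rot: [-0.7, -0.085, 0.704, -0.083]
contact_force: [1.0, -0.5, -0.9]
width: 0.993
```

Call:
jog_arm:
  targets:
    - [0.085, 0.003, 0.05, 0, 0.018]
    - [0.085, 0.003, 0.042, 0, 0]
    - [0.085, 0, 0, -0.03, 0]
    - [0.085, 0, 0, 0, 0]

```text
time: 2.1
position: [0.4632, 0.2041, 0.3674]
tcp_rot: [-0.698, -0.097, 0.703, -0.093]
contact_force: [-0.1, -0.2, -0.2]
width: 0.994
```

```bash
cat > look.py <<'E'
from h import *
import sys
k=sys.argv[1]
for n,b in(("scene",(260,120,180,220)),("top",(200,130,240,220))):
    p,d=vision.camera(n); np.savez(f"{n}{k}.npz",p=p,d=d)
    if len(sys.argv)>2: b=eval(sys.argv[2])[n]
    x,y,w,h=b; f=min(800/w,600/h)
    cv2.imwrite(f"pics/{n}{k}.png",cv2.resize(p[y:y+h,x:x+w,::-1],None,fx=f,fy=f,interpolation=cv2.INTER_CUBIC)[:600,:800]); print(n,"scale",f)
s=sensors.sense(); M=R.from_quat(s["tcp_rot"]).as_matrix();y=M[:,1]
print(s["time"],s["position"].round(4),"jaw",np.degrees(np.arctan2(y[1],y[0])).round(2),"toolx",M[:,0].round(4),s["contact_force"].round(2),s["width"].round(3),s["qpos"].round(2))
E
python3 look.py 1
```

```text
scene scale 2.727272727272727
top scale 2.727272727272727Traceback (most recent call last):
  File "look.py", line 10, in <module>
    print(s["time"],s["position"].round(4),"jaw",np.degrees(np.arctan2(y[1],y[0])).round(2),"toolx",M[:,0].round(4),s["contact_force"].round(2),s["width"].round(3),s["qpos"].round(2))
                                                                                                                                                ^^^^^^^^^^^^^^^^
AttributeError: 'float' object has no attribute 'round'
```

View pics/scene1.png

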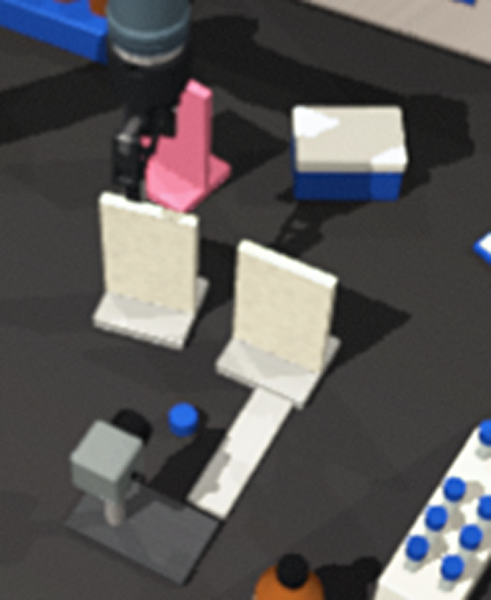

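View pics/top1.png

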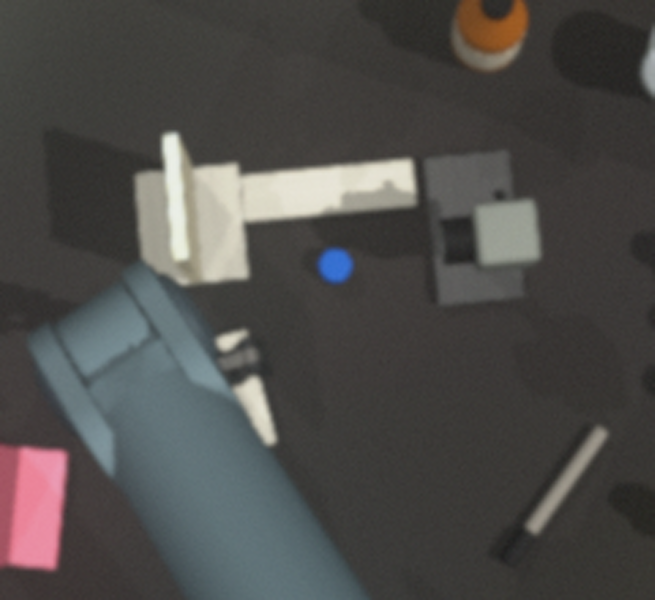

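```bash
sed -i 's/s\["width"\].round(3)/round(s["width"],3)/' look.py; cat >> h.py <<'E'
def proj(n,P):
    K,D,t,q=cal(n); c=R.from_quat(q).inv().apply(np.atleast_2d(P)-t); c=c*[1,-1,-1]
    return cv2.projectPoints(c,np.zeros(3),np.zeros(3),K,D)[0].reshape(-1,2)
E
python3 - <<'E'
from h import *
s=sensors.sense(); M=R.from_quat(s["tcp_rot"]).as_matrix();y=M[:,1]
print(s["time"],s["position"].round(4),"jaw",np.degrees(np.arctan2(y[1],y[0])).round(2),"toolx",M[:,0].round(4),s["qpos"].round(2))
T=s["position"]+M[:,0]*.160
for a in(-.057,-.0425,0,.0425,.057):
    P=T+y*a; print(a,P.round(3),proj("scene",P).round(1),proj("top",P).round(1))
E
```

```text
2.2 [0.4646 0.2047 0.3704] jaw -74.61 toolx [-7.e-04  7.e-03 -1.e+00] [ 0.01  0.19 -0.55  1.95  0.11  1.03 -1.89]
-0.057 [0.449 0.261 0.211] [[322.8 165.4]] [[237.6 279.1]]
-0.0425 [0.453 0.247 0.211] [[321.1 169. ]] [[244.5 277.1]]
0 [0.464 0.206 0.21 ] [[315.9 180. ]] [[264.7 271.4]]
0.0425 [0.476 0.165 0.21 ] [[310.5 191.4]] [[285.  265.7]]
0.057 [0.48  0.151 0.21 ] [[308.7 195.4]] [[291.9 263.7]]
```

Call:
jog_arm:
  targets:
    - [0.085, 0.002, -0.01, -0.01, 0]
    - [0.085, 0, 0, -0.03, 0]
    - [0.085, 0, 0, -0.025, 0]
    - [0.085, 0, 0, 0, 0]

```text
time: 2.7
position: [0.4695, 0.1889, 0.3065]
tcp_rot: [0.704, 0.093, -0.699, 0.09]
contact_force: [0.1, 0.6, -0.5]
width: 0.995
```

```bash
python3 look.py 2
```

```text
scene scale 2.727272727272727
top scale 2.727272727272727
2.8 [0.4706 0.19   0.3086] jaw -75.09 toolx [ 0.011   0.0075 -0.9999] [ 0.44 -0.37  0.17] 0.994 [ 0.    0.27 -0.52  2.    0.17  0.89 -1.92]
```

View pics/scene2.png

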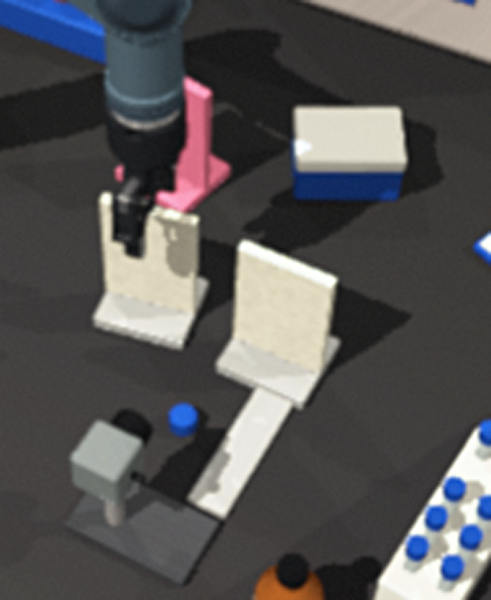

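View pics/top2.png

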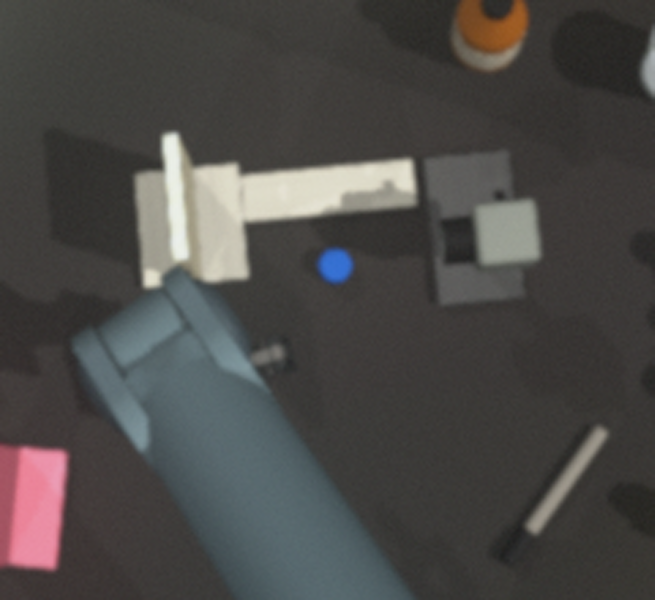

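Call:
jog_arm:
  targets:
    - [0.0, 0, 0, -0.004, 0]
    - [0.0, 0, 0, 0, 0]
    - [0.0, 0, 0, 0, 0]
    - [0.0, 0, 0, 0, 0]
    - [0.0, 0, 0, 0, 0]

```text
time: 3.42
position: [0.4717, 0.191, 0.3076]
tcp_rot: [0.708, 0.095, -0.695, 0.089]
contact_force: [0.6, 0.0, -3.8]
width: 0.125
```

```bash
python3 look.py 3; python3 pan.py @3.npz
```

```text
scene scale 2.727272727272727
top scale 2.727272727272727
3.525 [0.4718 0.191  0.3076] jaw -75.09 toolx [ 0.0171  0.0104 -0.9998] [ 0.08 -0.05 -2.42] 0.129 [ 0.    0.27 -0.52  2.    0.17  0.88 -1.92]
scene 65 [325.3 200.9] [501.5 193.5] [34.1 22.4] 12.87
scene 201 [365.5 217.4] [619.4 205.1] [100.8  20. ] 4.61
scene face 695 [315. 215.] [0.4715 0.1864 0.09  ] n [ 0.256  -0.9666 -0.0108] yaw 14.83 x 0.423 0.516 sd 0.0017
scene face 779 [363. 233.] [0.6199 0.2046 0.0927] n [ 0.0838 -0.9965 -0.0031] yaw 4.81 x 0.571 0.667 sd 0.0015
top 282 [264.1 202.3] [614.3 211.8] [101.5  12.9] 4.91
```

View pics/scene3.png

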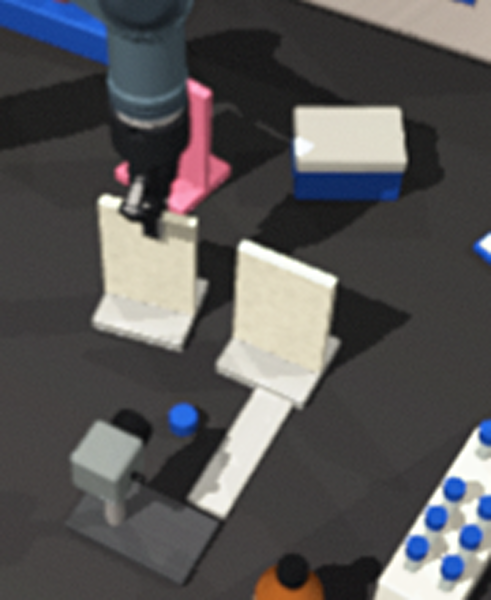

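Call:
jog_arm:
  targets:
    - [0.0, 0, 0, 0.003, 0]
    - [0.0, 0.012, 0.003, 0, -0.087]
    - [0.0, 0.012, 0.003, 0, -0.087]
    - [0.0, 0.01, 0.003, 0, 0]
    - [0.0, 0, 0, 0, 0]

```text
time: 4.15
position: [0.5033, 0.1986, 0.3078]
tcp_rot: [0.709, 0.03, -0.704, 0.028]
contact_force: [1.0, -0.1, -3.3]
width: 0.126
```

```bash
python3 look.py 4; python3 pan.py @4.npz
```

```text
scene scale 2.727272727272727
top scale 2.727272727272727
4.25 [0.5027 0.1985 0.3078] jaw -85.3 toolx [ 0.0054  0.0022 -1.    ] [ 1.19  0.44 -3.7 ] 0.127 [-0.04  0.33 -0.48  1.93  0.19  0.92 -2.1 ]
scene 68 [335.2 205.2] [530.7 197.3] [37.6 19.2] 0.29
scene 205 [365.5 217.5] [619.  205.3] [100.2  19.4] 4.9
scene face 648 [325. 218.] [0.5004 0.1936 0.0878] n [ 0.0828 -0.9965 -0.0108] yaw 4.75 x 0.45 0.548 sd 0.0014
scene face 744 [363. 234.] [0.62   0.2045 0.0922] n [ 0.0862 -0.9963 -0.0058] yaw 4.95 x 0.57 0.668 sd 0.0015
top 190 [263.5 194.5] [630.  213.3] [70.4 12.7] 4.91
```

View pics/scene4.png

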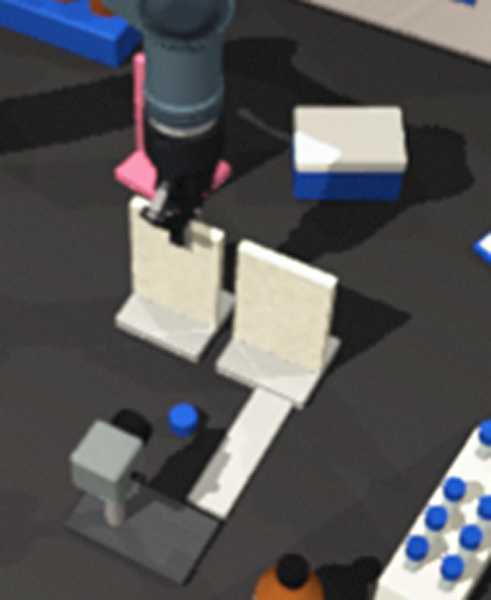

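View pics/top4.png

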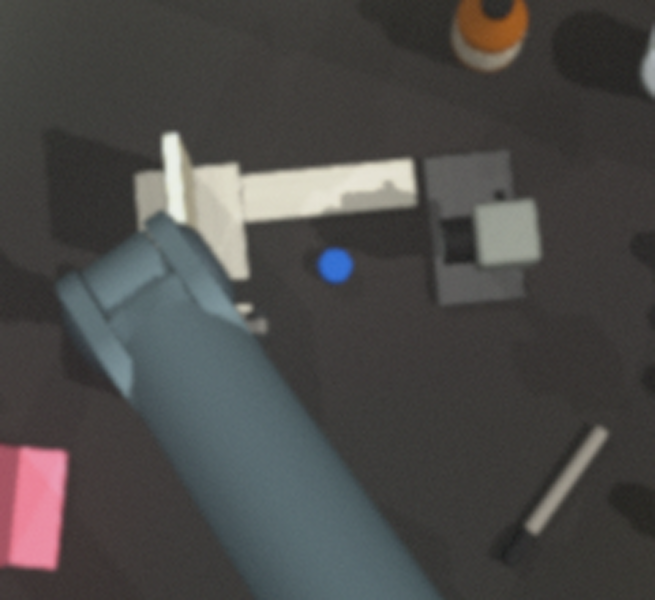

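Call:
jog_arm:
  targets:
    - [0.0, 0.008, 0.001, 0, 0]
    - [0.0, 0.008, 0.001, 0, 0.002]
    - [0.0, 0.002, 0.0003, 0, 0]
    - [0.0, 0.0, 0.0, 0, 0]

```text
time: 4.75
position: [0.5204, 0.201, 0.3081]
tcp_rot: [0.707, 0.03, -0.706, 0.03]
contact_force: [-0.9, 0.7, 0.6]
width: 0.125
```

```bash
python3 look.py 5; python3 pan.py @5.npz
```

```text
scene scale 2.727272727272727
top scale 2.727272727272727
4.85 [0.5203 0.2009 0.3081] jaw -85.14 toolx [ 9.e-04  6.e-04 -1.e+00] [-1.59  0.88  0.18] 0.127 [-0.04  0.36 -0.47  1.89  0.2   0.94 -2.09]
scene 286 [358.9 214.9] [599.4 202.6] [141.  22.] 4.51
scene face 1397 [348. 227.] [0.572  0.2002 0.0902] n [ 0.0891 -0.996  -0.0041] yaw 5.11 x 0.466 0.667 sd 0.0015
top 124 [263.  189.1] [640.7 214.2] [49.  12.8] 4.83
```

View pics/scene5.png

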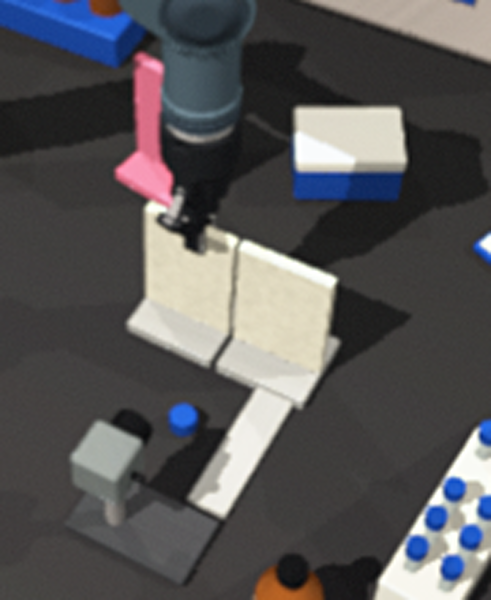

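```bash
cat > seam.py <<'E'
from h import *
import sys
a=np.load(sys.argv[1]); c=cloud("scene",a["d"]); hsv=cv2.cvtColor(a["p"],cv2.COLOR_RGB2HSV)
yaw=np.radians(4.93); Q=np.array([[np.cos(yaw),-np.sin(yaw)],[np.sin(yaw),np.cos(yaw)]])
fc=np.array([.619,.2104]); O=fc-Q@[.05,.106]
S=(c[...,:2]-O)@Q; X,Y,Z=S[...,0],S[...,1],c[...,2]
ok=(a["d"]>0)&(hsv[...,2]>100)&(hsv[...,1]<90)&(abs(Y-.1)<.009)&(Z>.03)&(Z<.125)
print("origin",O.round(4))
F=[]
for lo,hi in((-.095,-.01),(.008,.095)):
    m=ok&(X>lo)&(X<hi); x,y,z=X[m],Y[m],Z[m]
    for _ in range(4):
        A=np.c_[np.ones_like(x),x-0,z-.08]; s=np.linalg.lstsq(A,y,rcond=None)[0]; r=y-A@s; k=abs(r)<2.5*r.std(); x,y,z=x[k],y[k],z[k]
    F.append(s); print(len(x),"y at seam mm",(s[0]*1e3).round(2),"yaw deg",np.degrees(np.arctan(s[1])).round(2),"tilt deg",np.degrees(s[2]).round(2))
print("step loose-fixed mm",((F[0][0]-F[1][0])*1e3).round(2))
# seam gap: brightness profile along x at several heights, sampled on the front face
g=a["p"].astype(np.float32).mean(2)
xs=np.arange(-.03,.031,.001)
prof=[]
for z in np.arange(.04,.15,.005):
    P=np.c_[(O+np.c_[xs,np.full_like(xs,F[1][0])]@Q.T),np.full_like(xs,z)]
    uv=proj("scene",P).astype(np.float32); prof.append(cv2.remap(g,uv[:,:1],uv[:,1:],cv2.INTER_LINEAR).ravel())
p=np.median(prof,0); print("profile",dict(zip((xs*1e3).round().astype(int).tolist(),p.round().astype(int).tolist())))
E
python3 seam.py scene5.npz
```

```text
origin [0.5783 0.1005]
551 y at seam mm 99.49 yaw deg -0.1 tilt deg -0.21
608 y at seam mm 99.96 yaw deg 0.08 tilt deg -0.0
step loose-fixed mm -0.47
profile {-30: 210, -29: 210, -28: 210, -27: 210, -26: 209, -25: 209, -24: 209, -23: 209, -22: 210, -21: 210, -20: 211, -19: 211, -18: 211, -17: 212, -16: 212, -15: 212, -14: 212, -13: 211, -12: 206, -11: 200, -10: 192, -9: 176, -8: 159, -7: 145, -6: 140, -5: 139, -4: 146, -3: 155, -2: 169, -1: 186, 0: 200, 1: 207, 2: 210, 3: 212, 4: 211, 5: 211, 6: 211, 7: 210, 8: 210, 9: 210, 10: 210, 11: 210, 12: 209, 13: 209, 14: 209, 15: 209, 16: 210, 17: 210, 18: 210, 19: 210, 20: 210, 21: 210, 22: 211, 23: 211, 24: 210, 25: 211, 26: 211, 27: 212, 28: 212, 29: 212, 30: 212}
```

Call:
jog_arm:
  targets:
    - [0.0, 0.002, 0.0007, 0, 0.002]
    - [0.0, 0.003, 0.0003, 0, 0]
    - [0.0, 0.003, 0.0003, 0, 0]

```text
time: 5.22
position: [0.5262, 0.2023, 0.3081]
tcp_rot: [-0.704, -0.03, 0.709, -0.032]
contact_force: [-11.5, -2.2, 9.4]
width: 0.13
```

```bash
python3 look.py 6; python3 seam.py scene6.npz
```

```text
scene scale 2.727272727272727
top scale 2.727272727272727
5.325 [0.5261 0.2023 0.308 ] jaw -84.98 toolx [-0.0068 -0.0029 -1.    ] [-8.87 -2.09  5.46] 0.129 [-0.04  0.37 -0.47  1.87  0.2   0.95 -2.09]
origin [0.5783 0.1005]
545 y at seam mm 100.17 yaw deg 0.19 tilt deg -0.12
607 y at seam mm 100.03 yaw deg -0.02 tilt deg -0.0
step loose-fixed mm 0.15
profile {-30: 211, -29: 211, -28: 211, -27: 211, -26: 211, -25: 210, -24: 210, -23: 210, -22: 209, -21: 209, -20: 209, -19: 209, -18: 209, -17: 210, -16: 210, -15: 210, -14: 211, -13: 211, -12: 212, -11: 212, -10: 212, -9: 211, -8: 209, -7: 205, -6: 200, -5: 195, -4: 189, -3: 185, -2: 184, -1: 189, 0: 197, 1: 203, 2: 208, 3: 210, 4: 211, 5: 211, 6: 210, 7: 210, 8: 210, 9: 209, 10: 209, 11: 209, 12: 209, 13: 209, 14: 209, 15: 210, 16: 210, 17: 210, 18: 210, 19: 210, 20: 211, 21: 210, 22: 211, 23: 211, 24: 211, 25: 211, 26: 211, 27: 211, 28: 212, 29: 212, 30: 212}
```

Call:
jog_arm:
  targets:
    - [0.0, 0.001, 0, -0.003, 0]
    - [0.0, 0.001, 0, -0.002, 0]

```text
time: 5.58
position: [0.5268, 0.2031, 0.308]
tcp_rot: [-0.702, -0.029, 0.711, -0.033]
contact_force: [-9.8, -2.6, 10.2]
width: 0.13
```

```bash
python3 look.py 7 '{"scene":(290,185,110,82),"top":(230,160,110,82)}'; python3 seam.py scene7.npz|head -4; cat > prof.py <<'E'
from h import *
import sys
# gap area as function of height
a=np.load(sys.argv[1]); g=a["p"].astype(np.float32).mean(2)
yaw=np.radians(4.93); Q=np.array([[np.cos(yaw),-np.sin(yaw)],[np.sin(yaw),np.cos(yaw)]]); O=np.array([.5783,.1005])
xs=np.arange(-.025,.015,.0005)
for y,zs in((.1,(.03,.05,.07,.09,.11,.13,.15)),(.061,(.006,.010))):
  for z in zs:
    P=np.c_[(O+np.c_[xs,np.full_like(xs,y)]@Q.T),np.full_like(xs,z)]; uv=proj("scene",P).astype(np.float32)
    p=cv2.remap(g,uv[:,:1],uv[:,1:],cv2.INTER_LINEAR).ravel(); b=np.median(p); w=np.clip(b-p-3,0,None)
    print(y,z,"dark area mm",(w.sum()*.5/(b-25)).round(2),"at",((w*xs).sum()/w.sum()*1e3).round(1),"min",p.min().round(),"bg",b.round())
E
python3 prof.py scene7.npz; python3 prof.py scene5.npz
```

```text
scene scale 7.2727272727272725
top scale 7.2727272727272725
5.675 [0.5269 0.2031 0.308 ] jaw -84.99 toolx [-0.0114 -0.0068 -0.9999] [-10.31  -4.17  13.55] 0.128 [-0.05  0.38 -0.47  1.87  0.2   0.96 -2.09]
origin [0.5783 0.1005]
552 y at seam mm 100.2 yaw deg 0.16 tilt deg -0.35
617 y at seam mm 100.13 yaw deg -0.08 tilt deg 0.15
step loose-fixed mm 0.07
0.1 0.03 dark area mm 1.38 at -4.0 min 162.0 bg 213.0
0.1 0.05 dark area mm 1.1 at -3.6 min 175.0 bg 212.0
0.1 0.07 dark area mm 0.75 at -2.7 min 178.0 bg 211.0
0.1 0.09 dark area mm 0.82 at -3.1 min 175.0 bg 210.0
0.1 0.11 dark area mm 0.33 at -3.5 min 190.0 bg 209.0
0.1 0.13 dark area mm 0.17 at -1.3 min 196.0 bg 209.0
0.1 0.15 dark area mm 5.61 at -16.9 min 126.0 bg 186.0
0.061 0.006 dark area mm 2.55 at -4.0 min 104.0 bg 162.0
0.061 0.01 dark area mm 2.16 at -3.0 min 129.0 bg 182.0
0.1 0.03 dark area mm 2.78 at -5.4 min 140.0 bg 212.0
0.1 0.05 dark area mm 2.43 at -6.3 min 142.0 bg 212.0
0.1 0.07 dark area mm 2.76 at -6.3 min 140.0 bg 211.0
0.1 0.09 dark area mm 2.76 at -4.8 min 124.0 bg 210.0
0.1 0.11 dark area mm 2.64 at -5.2 min 131.0 bg 208.0
0.1 0.13 dark area mm 2.62 at -5.0 min 136.0 bg 209.0
0.1 0.15 dark area mm 4.38 at -16.5 min 126.0 bg 183.0
0.061 0.006 dark area mm 5.98 at -6.2 min 62.0 bg 163.0
0.061 0.01 dark area mm 5.81 at -6.0 min 62.0 bg 178.0
```

View pics/scene7.png

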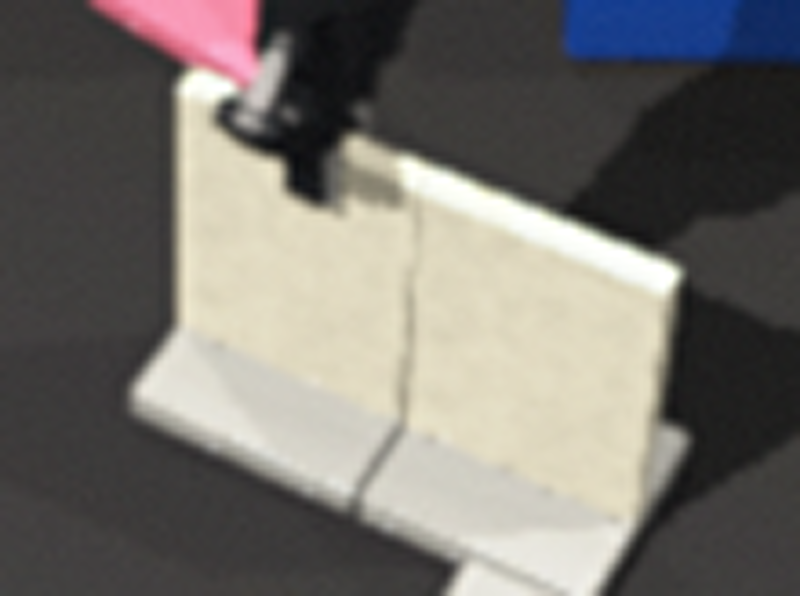

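Call:
jog_arm:
  targets:
    - [0.0, -0.0005, 0, 0.001, 0]
    - [0.03, 0, 0, 0, 0]
    - [0.03, 0, 0, 0, 0]

```text
time: 6.05
position: [0.5281, 0.2028, 0.3094]
tcp_rot: [-0.704, -0.029, 0.709, -0.032]
contact_force: [-0.6, -0.4, -0.1]
width: 0.353
```

```bash
python3 look.py 8 '{"scene":(290,185,110,82),"top":(230,160,110,82)}'; python3 seam.py scene8.npz|head -4;python3 prof.py scene8.npz
```

```text
scene scale 7.2727272727272725
top scale 7.2727272727272725
6.15 [0.528  0.2028 0.3095] jaw -85.02 toolx [-0.0061 -0.0051 -1.    ] [0.31 0.57 0.53] 0.353 [-0.05  0.37 -0.47  1.86  0.2   0.96 -2.09]
origin [0.5783 0.1005]
537 y at seam mm 99.43 yaw deg 0.48 tilt deg -0.33
604 y at seam mm 100.22 yaw deg -0.15 tilt deg -0.08
step loose-fixed mm -0.79
0.1 0.03 dark area mm 2.24 at -5.1 min 153.0 bg 213.0
0.1 0.05 dark area mm 1.65 at -4.6 min 155.0 bg 212.0
0.1 0.07 dark area mm 1.83 at -4.6 min 147.0 bg 211.0
0.1 0.09 dark area mm 2.12 at -4.5 min 140.0 bg 210.0
0.1 0.11 dark area mm 2.48 at -5.3 min 137.0 bg 208.0
0.1 0.13 dark area mm 1.83 at -12.6 min 147.0 bg 188.0
0.1 0.15 dark area mm 0.11 at -17.4 min 126.0 bg 133.0
0.061 0.006 dark area mm 3.55 at -4.1 min 78.0 bg 165.0
0.061 0.01 dark area mm 3.2 at -3.5 min 97.0 bg 182.0
```

View pics/scene8.png

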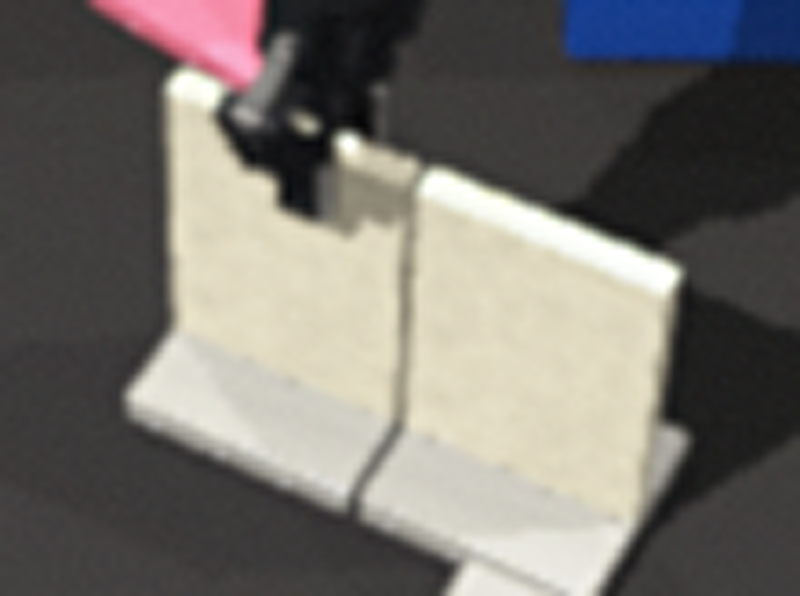

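Call:
jog_arm:
  targets:
    - [0.0, 0, 0, 0, 0]
    - [0.0, 0, 0, 0, 0]
    - [0.0, 0, 0, 0, 0]

```text
time: 6.52
position: [0.5286, 0.2024, 0.3097]
tcp_rot: [-0.704, -0.029, 0.709, -0.032]
contact_force: [-0.5, -0.2, 0.7]
width: 0.124
```

```bash
python3 look.py 9 '{"scene":(290,185,110,82),"top":(230,160,110,82)}'; python3 seam.py scene9.npz|head -4;python3 prof.py scene9.npz
```

```text
scene scale 7.2727272727272725
top scale 7.2727272727272725
6.625 [0.5285 0.2025 0.3097] jaw -85.05 toolx [-0.0055 -0.0054 -1.    ] [ 0.02 -0.78  0.54] 0.127 [-0.05  0.37 -0.47  1.86  0.21  0.96 -2.09]
origin [0.5783 0.1005]
564 y at seam mm 99.23 yaw deg 0.13 tilt deg 0.21
610 y at seam mm 100.29 yaw deg -0.29 tilt deg 0.04
step loose-fixed mm -1.07
0.1 0.03 dark area mm 2.13 at -5.0 min 154.0 bg 213.0
0.1 0.05 dark area mm 1.55 at -4.2 min 156.0 bg 213.0
0.1 0.07 dark area mm 1.96 at -4.4 min 143.0 bg 211.0
0.1 0.09 dark area mm 2.14 at -4.7 min 141.0 bg 210.0
0.1 0.11 dark area mm 2.0 at -5.2 min 148.0 bg 209.0
0.1 0.13 dark area mm 1.67 at -4.8 min 153.0 bg 210.0
0.1 0.15 dark area mm 0.35 at -15.5 min 129.0 bg 135.0
0.061 0.006 dark area mm 3.32 at -4.1 min 85.0 bg 166.0
0.061 0.01 dark area mm 3.05 at -3.5 min 100.0 bg 182.0
```

Call:
jog_arm:
  targets:
    - [0.0, 0.001, 0.001, 0, -0.003]
    - [0.0, 0.0012, 0.0001, 0, 0]
    - [0.0, 0.0005, 0.0, 0, 0]

```text
time: 7.0
position: [0.5301, 0.2034, 0.3099]
tcp_rot: [-0.703, -0.027, 0.71, -0.032]
contact_force: [-3.2, -1.4, 3.5]
width: 0.131
```

```bash
python3 look.py 10 '{"scene":(290,185,110,82),"top":(230,160,110,82)}'; python3 seam.py scene10.npz|head -4;python3 prof.py scene10.npz
```

```text
scene scale 7.2727272727272725
top scale 7.2727272727272725
7.1 [0.5301 0.2033 0.3099] jaw -85.21 toolx [-0.0099 -0.0079 -0.9999] [-3.78 -2.04  4.36] 0.125 [-0.05  0.38 -0.47  1.86  0.21  0.97 -2.09]
origin [0.5783 0.1005]
560 y at seam mm 99.41 yaw deg 0.01 tilt deg 0.18
625 y at seam mm 99.78 yaw deg 0.17 tilt deg -0.05
step loose-fixed mm -0.37
0.1 0.03 dark area mm 2.06 at -4.9 min 155.0 bg 213.0
0.1 0.05 dark area mm 1.43 at -4.0 min 159.0 bg 213.0
0.1 0.07 dark area mm 1.84 at -4.2 min 146.0 bg 210.0
0.1 0.09 dark area mm 2.08 at -4.6 min 144.0 bg 210.0
0.1 0.11 dark area mm 1.36 at -4.5 min 159.0 bg 209.0
0.1 0.13 dark area mm 1.29 at -3.9 min 157.0 bg 210.0
0.1 0.15 dark area mm 0.13 at -10.7 min 126.0 bg 133.0
0.061 0.006 dark area mm 3.58 at -4.1 min 78.0 bg 165.0
0.061 0.01 dark area mm 3.12 at -3.6 min 96.0 bg 182.0
```

Call:
jog_arm:
  targets:
    - [0.0, 0, 0.0003, 0.0025, 0]
    - [0.0, 0.002, 0.0003, 0.0005, 0]
    - [0.0, 0.001, 0.0, 0, 0]

```text
time: 7.48
position: [0.5324, 0.2036, 0.31]
tcp_rot: [-0.702, -0.027, 0.711, -0.032]
contact_force: [-3.0, -2.9, 4.3]
width: 0.122
```

```bash
python3 look.py 11 '{"scene":(290,185,110,82),"top":(230,160,110,82)}'; python3 seam.py scene11.npz|head -4;python3 prof.py scene11.npz
```

```text
scene scale 7.2727272727272725
top scale 7.2727272727272725
7.575 [0.5327 0.2036 0.31  ] jaw -85.19 toolx [-0.0112 -0.0076 -0.9999] [-0.06 -0.89 -3.  ] 0.128 [-0.05  0.38 -0.46  1.85  0.21  0.97 -2.09]
origin [0.5783 0.1005]
576 y at seam mm 99.17 yaw deg -0.14 tilt deg 0.15
605 y at seam mm 100.49 yaw deg -0.4 tilt deg 0.21
step loose-fixed mm -1.32
0.1 0.03 dark area mm 1.41 at -3.6 min 161.0 bg 214.0
0.1 0.05 dark area mm 1.62 at -4.0 min 157.0 bg 212.0
0.1 0.07 dark area mm 1.21 at -3.4 min 173.0 bg 211.0
0.1 0.09 dark area mm 0.83 at -2.8 min 171.0 bg 211.0
0.1 0.11 dark area mm 1.0 at -3.9 min 165.0 bg 209.0
0.1 0.13 dark area mm 0.85 at -5.2 min 179.0 bg 209.0
0.1 0.15 dark area mm 1.04 at -15.7 min 127.0 bg 139.0
0.061 0.006 dark area mm 2.7 at -3.9 min 99.0 bg 164.0
0.061 0.01 dark area mm 2.44 at -3.2 min 119.0 bg 183.0
```

View pics/scene11.png

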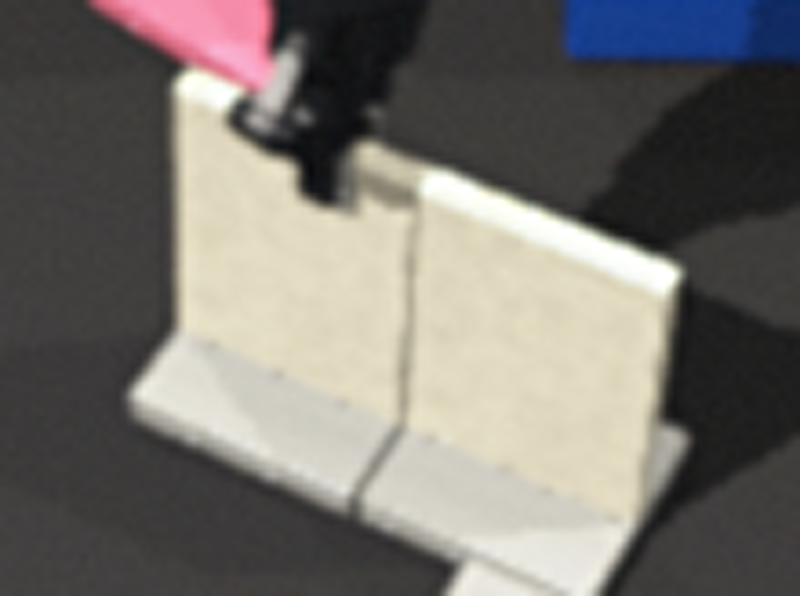

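Call:
jog_arm:
  targets:
    - [0.0, 0.0, 0.0012, 0.0005, 0]
    - [0.0, 0.0025, 0.0002, 0.0, 0]

```text
time: 7.82
position: [0.5342, 0.205, 0.31]
tcp_rot: [-0.701, -0.027, 0.712, -0.033]
contact_force: [-7.8, -2.0, 4.2]
width: 0.131
```

```bash
python3 look.py 12 '{"scene":(290,185,110,82),"top":(230,160,110,82)}'; python3 seam.py scene12.npz|head -4;python3 prof.py scene12.npz
```

```text
scene scale 7.2727272727272725
top scale 7.2727272727272725
7.925 [0.5341 0.2051 0.31  ] jaw -85.18 toolx [-0.015  -0.0088 -0.9998] [-5.36 -2.14  1.04] 0.127 [-0.05  0.39 -0.46  1.84  0.21  0.97 -2.09]
origin [0.5783 0.1005]
551 y at seam mm 100.81 yaw deg 0.09 tilt deg 0.47
604 y at seam mm 100.16 yaw deg -0.09 tilt deg 0.26
step loose-fixed mm 0.66
0.1 0.03 dark area mm 0.14 at -0.8 min 204.0 bg 214.0
0.1 0.05 dark area mm 0.31 at -1.6 min 194.0 bg 212.0
0.1 0.07 dark area mm 0.59 at -2.5 min 184.0 bg 210.0
0.1 0.09 dark area mm 0.08 at -2.2 min 202.0 bg 211.0
0.1 0.11 dark area mm 0.05 at 8.5 min 207.0 bg 212.0
0.1 0.13 dark area mm 0.56 at -20.7 min 166.0 bg 209.0
0.1 0.15 dark area mm 2.17 at -16.6 min 111.0 bg 149.0
0.061 0.006 dark area mm 0.92 at -3.9 min 130.0 bg 159.0
0.061 0.01 dark area mm 0.92 at -2.1 min 147.0 bg 180.0
```

Call:
jog_arm:
  targets:
    - [0.0, 0.0003, -0.0006, 0.0, -0.001]
    - [0.0, 0.0003, 0, 0.0, 0]

```text
time: 8.18
position: [0.5343, 0.2051, 0.31]
tcp_rot: [-0.701, -0.027, 0.712, -0.032]
contact_force: [-3.7, -0.2, -1.4]
width: 0.129
```

```bash
python3 look.py 13 '{"scene":(290,185,110,82),"top":(230,160,110,82)}'; python3 seam.py scene13.npz|head -4;python3 prof.py scene13.npz
```

```text
scene scale 7.2727272727272725
top scale 7.2727272727272725
8.275 [0.5343 0.2051 0.31  ] jaw -85.2 toolx [-0.0158 -0.0083 -0.9998] [-2.69 -0.27 -1.18] 0.126 [-0.05  0.39 -0.46  1.84  0.21  0.97 -2.09]
origin [0.5783 0.1005]
557 y at seam mm 100.45 yaw deg -0.21 tilt deg 0.53
609 y at seam mm 100.01 yaw deg -0.01 tilt deg -0.14
step loose-fixed mm 0.45
0.1 0.03 dark area mm 0.12 at -0.8 min 204.0 bg 214.0
0.1 0.05 dark area mm 0.37 at -1.6 min 191.0 bg 212.0
0.1 0.07 dark area mm 0.6 at -2.6 min 183.0 bg 210.0
0.1 0.09 dark area mm 0.13 at -1.7 min 202.0 bg 211.0
0.1 0.11 dark area mm 0.04 at 8.4 min 206.0 bg 211.0
0.1 0.13 dark area mm 0.57 at -20.2 min 167.0 bg 209.0
0.1 0.15 dark area mm 2.82 at -17.5 min 110.0 bg 157.0
0.061 0.006 dark area mm 1.0 at -3.6 min 129.0 bg 159.0
0.061 0.01 dark area mm 0.9 at -2.1 min 147.0 bg 180.0
```

View pics/scene13.png

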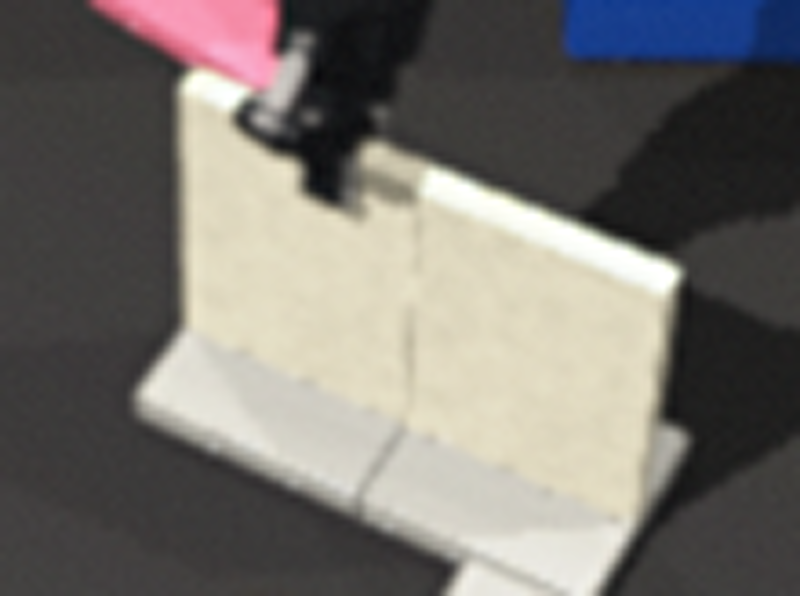

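Call:
jog_arm:
  targets:
    - [0.03, 0, 0, 0, 0]
    - [0.03, 0, 0, 0, 0]

```text
time: 8.52
position: [0.5366, 0.2055, 0.3119]
tcp_rot: [-0.703, -0.028, 0.71, -0.031]
contact_force: [0.5, -0.2, 0.2]
width: 0.355
```

```bash
python3 look.py 14 '{"scene":(290,185,110,82),"top":(230,160,110,82)}'; python3 seam.py scene14.npz|head -4;python3 prof.py scene14.npz
```

```text
scene scale 7.2727272727272725
top scale 7.2727272727272725
8.625 [0.5364 0.2055 0.3119] jaw -85.23 toolx [-0.0091 -0.0058 -0.9999] [0.75 0.15 0.43] 0.352 [-0.05  0.39 -0.46  1.84  0.21  0.97 -2.09]
origin [0.5783 0.1005]
536 y at seam mm 100.04 yaw deg -0.4 tilt deg -0.0
607 y at seam mm 100.06 yaw deg 0.1 tilt deg 0.01
step loose-fixed mm -0.02
0.1 0.03 dark area mm 0.46 at -2.7 min 194.0 bg 213.0
0.1 0.05 dark area mm 0.32 at -1.8 min 195.0 bg 212.0
0.1 0.07 dark area mm 0.59 at -2.3 min 181.0 bg 210.0
0.1 0.09 dark area mm 0.8 at -3.1 min 176.0 bg 210.0
0.1 0.11 dark area mm 0.4 at -3.8 min 188.0 bg 210.0
0.1 0.13 dark area mm 3.19 at -20.7 min 123.0 bg 208.0
0.1 0.15 dark area mm 0.54 at -9.9 min 114.0 bg 131.0
0.061 0.006 dark area mm 1.18 at -2.8 min 126.0 bg 160.0
0.061 0.01 dark area mm 1.35 at -2.4 min 143.0 bg 182.0
```

View pics/scene14.png

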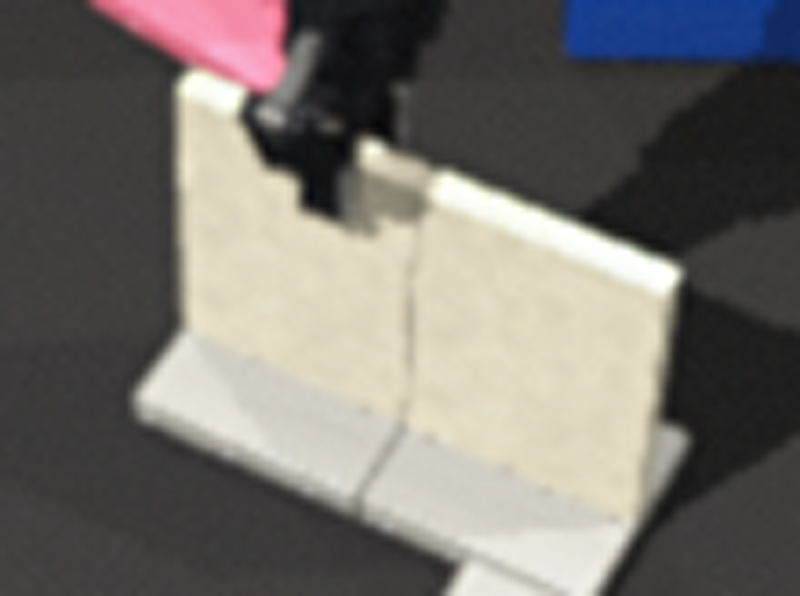

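Call:
jog_arm:
  targets:
    - [0.03, 0, 0, 0.05, 0.003]
    - [0.0, -0.045, -0.004, 0, 0]
    - [0.0, -0.048, -0.004, 0, 0]
    - [0.0, 0, 0, -0.03, 0]
    - [0.0, 0, 0, -0.04, 0]
    - [0.0, 0, 0, 0, 0]

```text
time: 9.38
position: [0.4445, 0.1984, 0.2972]
tcp_rot: [0.709, 0.03, -0.704, 0.03]
contact_force: [-0.6, 0.0, 0.5]
width: 0.0
```

```bash
python3 look.py 15 ; python3 seam.py scene15.npz|head -4;python3 prof.py scene15.npz; python3 pan.py @15.npz
```

```text
scene scale 2.727272727272727
top scale 2.727272727272727
9.475 [0.4466 0.1995 0.3003] jaw -85.14 toolx [ 0.0134  0.0026 -0.9999] [-0.3   0.43 -0.31] -0.0 [-0.04  0.25 -0.51  2.05  0.17  0.86 -2.13]
origin [0.5783 0.1005]
564 y at seam mm 100.42 yaw deg -0.1 tilt deg 0.28
600 y at seam mm 99.97 yaw deg 0.01 tilt deg -0.19
step loose-fixed mm 0.45
0.1 0.03 dark area mm 0.45 at -2.5 min 194.0 bg 213.0
0.1 0.05 dark area mm 0.29 at -1.8 min 195.0 bg 212.0
0.1 0.07 dark area mm 0.59 at -2.3 min 181.0 bg 210.0
0.1 0.09 dark area mm 0.75 at -3.1 min 177.0 bg 211.0
0.1 0.11 dark area mm 0.44 at -3.8 min 188.0 bg 210.0
0.1 0.13 dark area mm 0.11 at -1.0 min 198.0 bg 209.0
0.1 0.15 dark area mm 0.62 at -1.9 min 177.0 bg 207.0
0.061 0.006 dark area mm 1.33 at -3.0 min 126.0 bg 162.0
0.061 0.01 dark area mm 1.3 at -2.5 min 142.0 bg 182.0
scene 406 [348.9 210.7] [568.9 200.8] [202.   20.2] 4.77
scene face 1499 [348. 227.] [0.5721 0.2006 0.092 ] n [ 0.081  -0.9967 -0.0047] yaw 4.65 x 0.47 0.667 sd 0.0015
top 414 [265.1 213.4] [589.5 209.7] [151.8  12.9] 4.96
```

View pics/scene15.png

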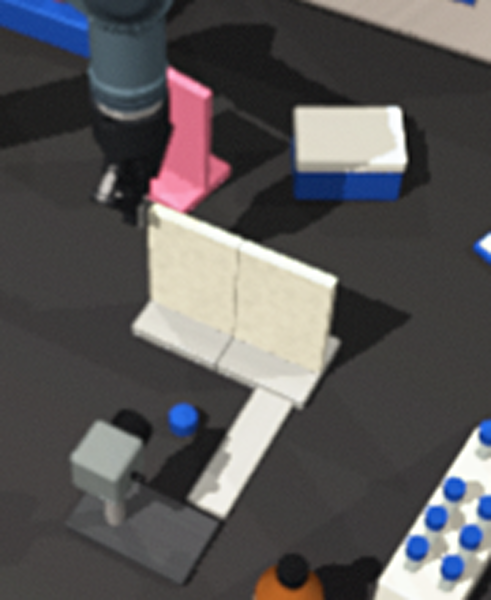

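View pics/top15.png

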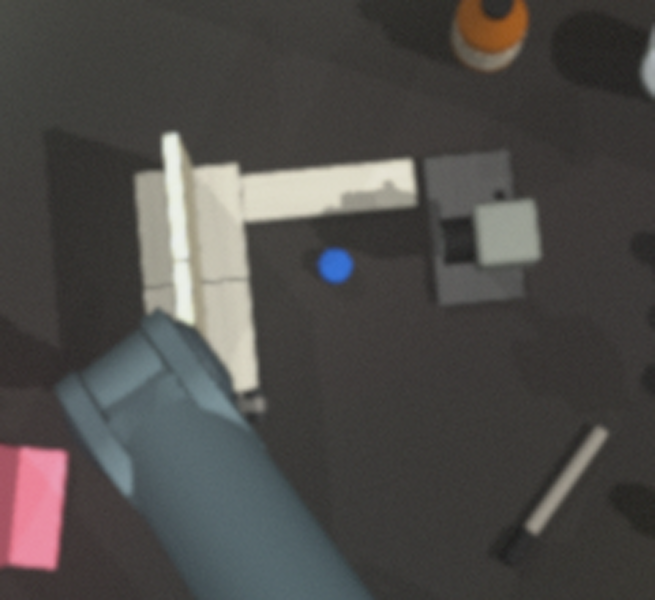

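Call:
jog_arm:
  targets:
    - [0.0, 0.004, -0.002, -0.012, 0]
    - [0.0, 0.003, 0.0003, 0, 0]
    - [0.0, 0.002, 0.0002, 0, 0]

```text
time: 9.85
position: [0.4535, 0.199, 0.2898]
tcp_rot: [0.708, 0.03, -0.705, 0.03]
contact_force: [-5.8, -0.4, 2.7]
width: -0.002
```

Call:
jog_arm:
  targets:
    - [0.0, 0.002, 0.0002, 0, 0]
    - [0.0, 0.002, 0.0002, 0, 0]

```text
time: 10.1
position: [0.4544, 0.1996, 0.2892]
tcp_rot: [-0.704, -0.029, 0.709, -0.031]
contact_force: [-5.2, -0.3, 2.6]
width: -0.003
```

Call:
jog_arm:
  targets:
    - [0.0, 0.003, 0.0002, 0, 0]
    - [0.0, 0.003, 0.0002, 0, 0]

```text
time: 10.35
position: [0.4562, 0.2, 0.2883]
tcp_rot: [-0.699, -0.027, 0.714, -0.033]
contact_force: [-7.3, -1.1, 2.4]
width: -0.0
```

```bash
python3 look.py 16 '{"scene":(290,185,110,82),"top":(230,160,110,82)}' ; python3 seam.py scene16.npz|head -4;python3 prof.py scene16.npz; python3 pan.py @16.npz
```

```text
scene scale 7.2727272727272725
top scale 7.2727272727272725
10.45 [0.4562 0.2    0.2881] jaw -85.14 toolx [-0.0215 -0.0094 -0.9997] [-7.21 -0.37  2.72] 0.003 [-0.05  0.29 -0.5   2.03  0.18  0.88 -2.13]
origin [0.5783 0.1005]
560 y at seam mm 100.1 yaw deg -0.02 tilt deg -0.0
602 y at seam mm 100.38 yaw deg -0.34 tilt deg -0.13
step loose-fixed mm -0.27
0.1 0.03 dark area mm 0.2 at -0.9 min 200.0 bg 214.0
0.1 0.05 dark area mm 0.3 at -2.0 min 195.0 bg 212.0
0.1 0.07 dark area mm 0.38 at -2.4 min 192.0 bg 210.0
0.1 0.09 dark area mm 0.09 at -2.0 min 202.0 bg 211.0
0.1 0.11 dark area mm 0.03 at 8.4 min 207.0 bg 211.0
0.1 0.13 dark area mm 0.06 at -1.0 min 201.0 bg 209.0
0.1 0.15 dark area mm 0.19 at -0.7 min 196.0 bg 206.0
0.061 0.006 dark area mm 0.92 at -3.1 min 135.0 bg 161.0
0.061 0.01 dark area mm 1.01 at -2.3 min 153.0 bg 182.0
scene 404 [348.8 210.6] [568.4 200.3] [202.   21.1] 4.96
scene face 1465 [348. 227.] [0.5711 0.2003 0.0932] n [ 0.0836 -0.9965 -0.0046] yaw 4.8 x 0.468 0.668 sd 0.0015
top 361 [264.7 209.5] [599.  210.6] [132.6  12.7] 4.96
```

View pics/scene16.png

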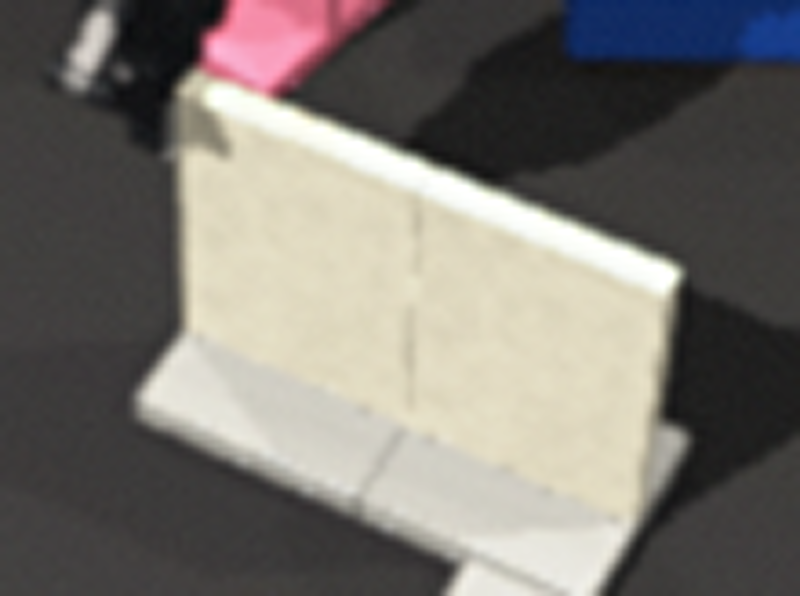

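View pics/top16.png

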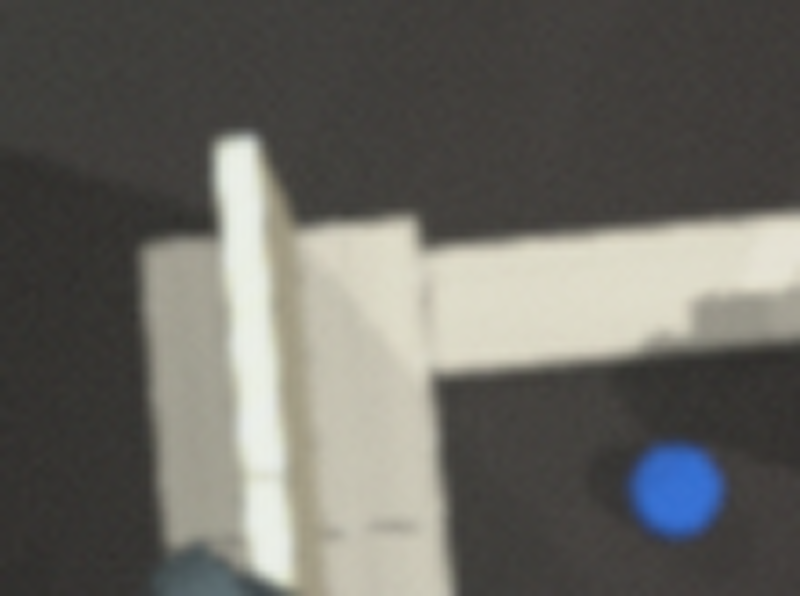

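Call:
jog_arm:
  targets:
    - [0.0, -0.012, -0.001, 0, 0]
    - [0.0, -0.01, -0.001, 0.02, 0]
    - [0.0, 0, -0.02, 0.05, 0]
    - [0.085, 0, -0.05, 0.03, 0]
    - [0.085, 0.003, -0.06, 0, 0]
    - [0.085, 0.003, -0.06, 0, 0]
    - [0.085, 0.003, -0.06, 0, 0]
    - [0.085, 0.003, -0.06, 0, 0.02]
    - [0.085, 0, -0.06, 0, 0.02]
    - [0.085, 0, -0.05, 0, 0]
    - [0.085, 0, -0.03, 0, 0]
    - [0.085, 0, 0, 0, 0]

```text
time: 11.95
position: [0.4443, -0.2663, 0.4024]
tcp_rot: [0.71, 0.039, -0.701, 0.051]
contact_force: [-0.0, 0.6, 0.8]
width: 0.996
```

```bash
python3 look.py 17 '{"scene":(100,220,220,165),"top":(400,160,200,150)}' ; python3 pan.py @17.npz;python3 seam.py scene17.npz|head -4;python3 prof.py scene17.npz|head -5
```

```text
scene scale 3.6363636363636362
top scale 4.0
12.05 [ 0.4451 -0.263   0.4022] jaw -82.35 toolx [ 0.0139 -0.0143 -0.9998] [0.75 0.37 0.38] 0.993 [ 0.54  0.13 -0.09  1.92  0.02  1.07 -1.  ]
scene 404 [349.  210.7] [568.9 200.2] [200.9  21.2] 4.81
scene face 1468 [348. 227.] [0.5722 0.2005 0.0929] n [ 0.0863 -0.9963 -0.001 ] yaw 4.95 x 0.47 0.668 sd 0.0015
top 567 [266.2 225.5] [565.3 207.5] [200.4  13.2] 5.13
origin [0.5783 0.1005]
559 y at seam mm 100.36 yaw deg 0.33 tilt deg -0.1
605 y at seam mm 100.04 yaw deg 0.06 tilt deg 0.07
step loose-fixed mm 0.32
0.1 0.03 dark area mm 0.05 at -2.9 min 129.0 bg 134.0
0.1 0.05 dark area mm 0.19 at -2.4 min 125.0 bg 132.0
0.1 0.07 dark area mm 1.99 at -19.9 min 141.0 bg 180.0
0.1 0.09 dark area mm 0.24 at -2.8 min 193.0 bg 208.0
0.1 0.11 dark area mm 0.05 at 8.5 min 205.0 bg 210.0
```

View pics/scene17.png

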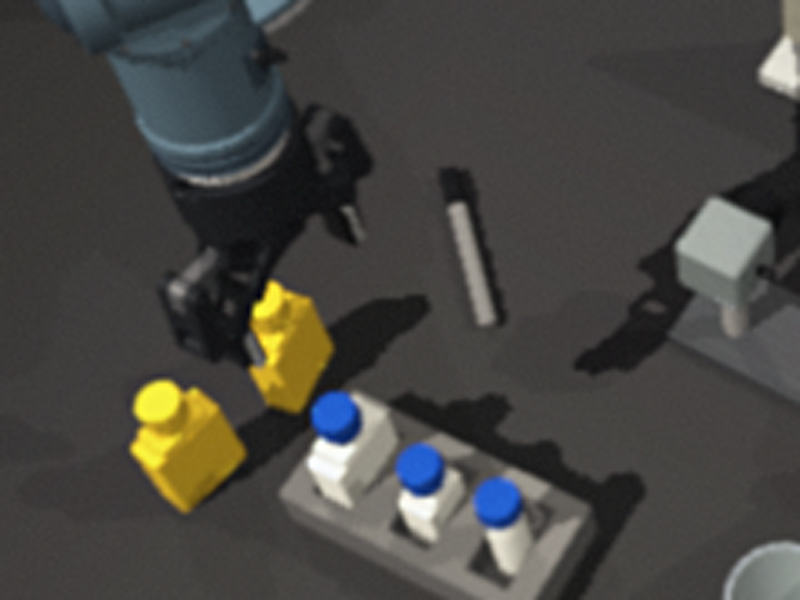

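View pics/top17.png

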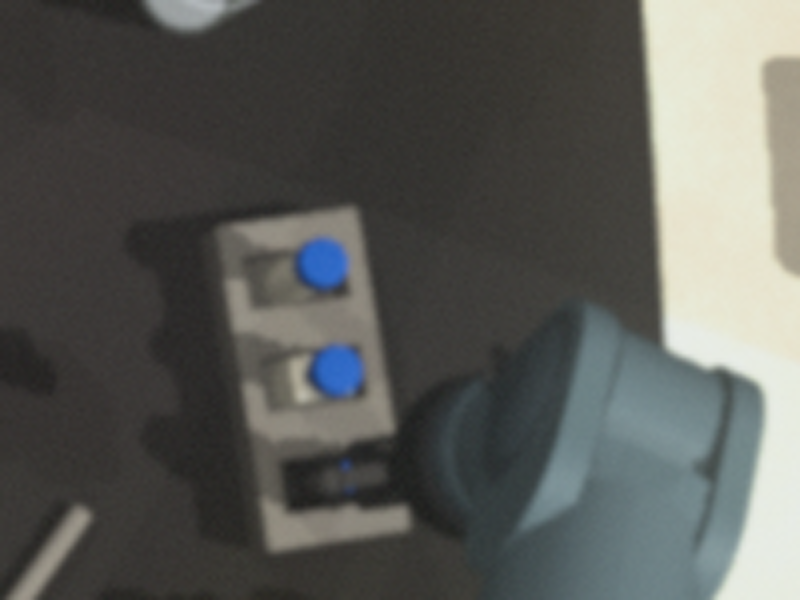

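Call:
jog_arm:
  targets:
    - [0.085, 0.003, -0.015, -0.02, 0]
    - [0.085, 0, 0, -0.05, 0]
    - [0.085, 0, 0, -0.03, 0]
    - [0.085, 0, 0, 0, 0]

```text
time: 12.55
position: [0.4515, -0.2696, 0.3024]
tcp_rot: [0.712, 0.047, -0.698, 0.057]
contact_force: [-0.9, 0.5, 0.9]
width: 0.995
```

```bash
python3 look.py 18 '{"scene":(140,260,160,120),"top":(430,190,120,90)}'
```

```text
scene scale 5.0
top scale 6.666666666666667
12.65 [ 0.4527 -0.2706  0.3051] jaw -81.58 toolx [ 0.0259 -0.0159 -0.9995] [ 0.75  0.07 -0.27] 0.995 [ 0.54  0.27 -0.09  1.99  0.04  0.86 -0.99]
```

View pics/scene18.png

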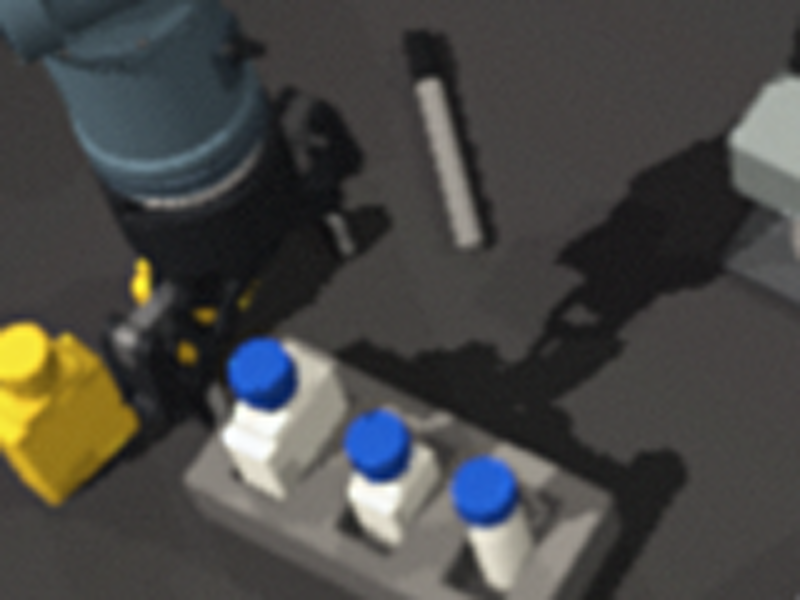

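View pics/top18.png

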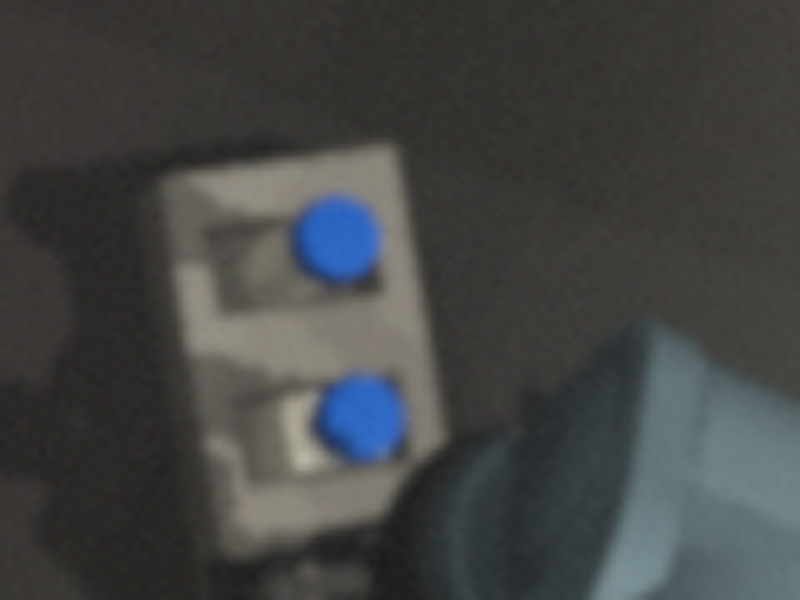

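```bash
python3 - <<'E'
from h import *
s=sensors.sense(); M=R.from_quat(s["tcp_rot"]).as_matrix();y=M[:,1]
T=s["position"]+M[:,0]*.160; print(T)
for a in(-.0425,0,.0425):
    P=T+y*a; print(a,P.round(3),((proj("scene",P)-[140,260])*5).round(0),((proj("top",P)-[430,190])*6.667).round())
print(((proj("scene",[.4505,-.2805,.119])-[140,260])*5).round())
# reference: cap circles from first pictures
for n in("scene","top"):
    a=np.load(n+"0.npz"); hsv=cv2.cvtColor(a["p"],cv2.COLOR_RGB2HSV); m=cv2.inRange(hsv,(105,120,60),(130,255,255))
    k,l,st,ce=cv2.connectedComponentsWithStats(m)
    for i in range(1,k):
        if st[i,4]>80 and ((n=="scene" and ce[i][0]<250 and ce[i][1]>300) or (n=="top" and ce[i][0]>470 and ce[i][1]<300)):
            # rim centre: use mid cap height for scene silhouettes
            print(n,ce[i].round(1),onz(n,ce[i],.113 if abs(ce[i][0]-191)<3 or ce[i][0]>488 else .09)[0].round(4))
E
```

```text
[ 0.45689209 -0.27313263  0.14515967]
-0.0425 [ 0.451 -0.231  0.144] [[324. 256.]] [[281. 580.]]
0 [ 0.457 -0.273  0.145] [[271. 330.]] [[408. 558.]]
0.0425 [ 0.463 -0.315  0.146] [[215. 408.]] [[533. 536.]]
[[262. 361.]]
scene [191.7 334.1] [ 0.4495 -0.2833  0.113 ]
scene [215.1 348.5] [ 0.5081 -0.2745  0.09  ]
scene [236.4 357.7] [ 0.5641 -0.2642  0.09  ]
top [480.1 225.7] [ 0.5681 -0.267   0.09  ]
top [483.9 252.3] [ 0.5077 -0.2733  0.09  ]
top [490.  278.3] [ 0.4482 -0.2789  0.113 ]
```

Call:
jog_arm:
  targets:
    - [0.085, -0.009, -0.008, -0.005, -0.02]
    - [0.085, 0, 0, -0.02, 0]
    - [0.085, 0, 0, -0.016, 0]

```text
time: 13.02
position: [0.4454, -0.2807, 0.2692]
tcp_rot: [0.718, 0.035, -0.693, 0.053]
contact_force: [-0.4, -0.7, -0.3]
width: 0.997
```

```bash
python3 look.py 19 '{"scene":(140,260,160,120),"top":(430,190,120,90)}'
```

```text
scene scale 5.0
top scale 6.666666666666667
13.125 [ 0.4444 -0.2802  0.2676] jaw -82.83 toolx [ 0.0326 -0.0212 -0.9992] [-0.6  -0.22 -0.9 ] 0.994 [ 0.55  0.32 -0.08  2.02  0.04  0.77 -1.  ]
```

View pics/scene19.png

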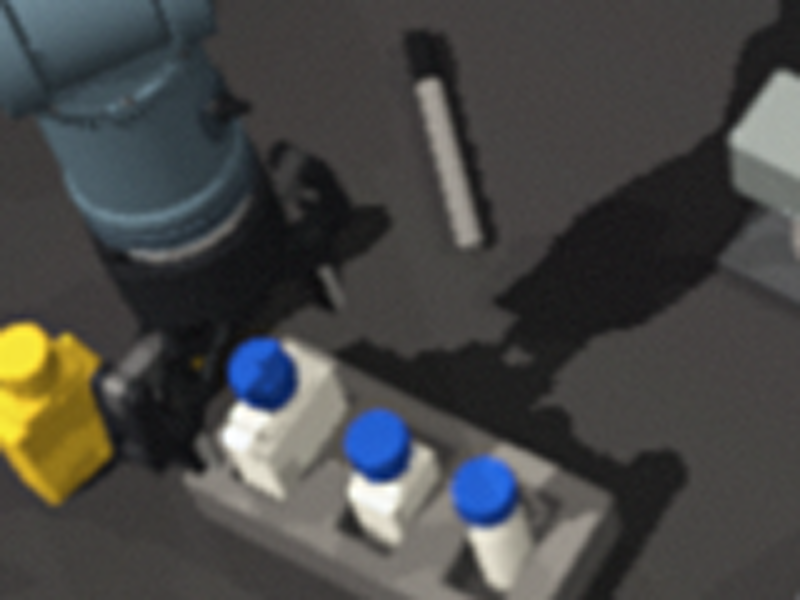

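Call:
jog_arm:
  targets:
    - [0.0, 0, 0.001, -0.004, 0]
    - [0.0, 0, 0, 0, 0]
    - [0.0, 0, 0, 0, 0]
    - [0.0, 0, 0, 0, 0]

```text
time: 13.62
position: [0.4451, -0.2797, 0.265]
tcp_rot: [0.717, 0.035, -0.694, 0.053]
contact_force: [0.1, -0.1, -1.4]
width: 0.305
```

```bash
python3 look.py 20 '{"scene":(140,260,160,120),"top":(430,190,120,90)}'
```

```text
scene scale 5.0
top scale 6.666666666666667
13.725 [ 0.445  -0.2797  0.2648] jaw -82.86 toolx [ 0.0347 -0.0225 -0.9991] [ 0.81 -0.36  1.12] 0.309 [ 0.55  0.32 -0.08  2.02  0.04  0.76 -1.  ]
```

View pics/scene20.png

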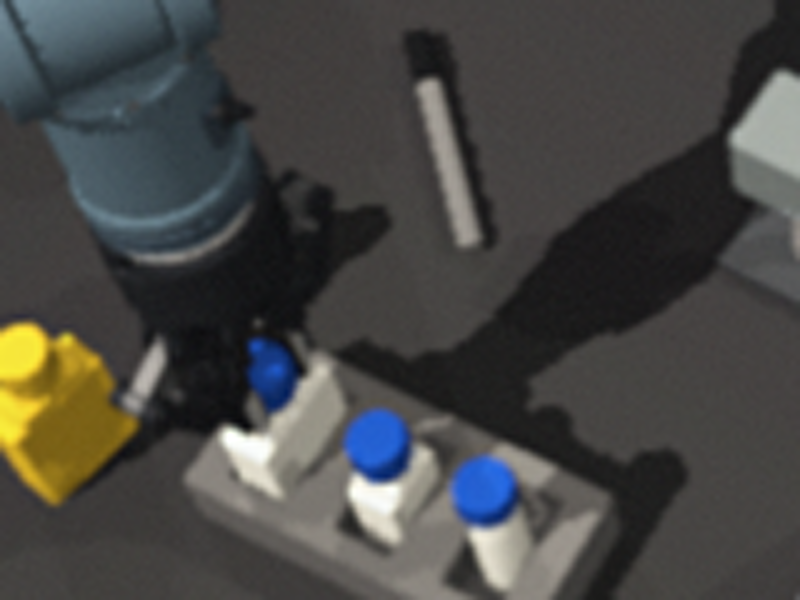

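Call:
jog_arm:
  targets:
    - [0.0, 0, 0, 0.015, 0]
    - [0.0, 0, 0, 0.03, 0]
    - [0.0, 0, 0, 0.04, 0]
    - [0.0, 0, 0, 0.04, 0]
    - [0.0, 0, 0, 0.02, 0]

```text
time: 14.35
position: [0.4433, -0.2785, 0.4155]
tcp_rot: [0.716, 0.036, -0.695, 0.052]
contact_force: [-0.0, -0.3, -1.4]
width: 0.307
```

```bash
python3 look.py 21 '{"scene":(120,220,200,150),"top":(400,160,200,150)}'
```

```text
scene scale 4.0
top scale 4.0
14.45 [ 0.4438 -0.2788  0.4161] jaw -82.84 toolx [ 0.0346 -0.0221 -0.9992] [ 0.48  0.21 -0.03] 0.311 [ 0.56  0.13 -0.08  1.9   0.02  1.08 -0.98]
```

View pics/scene21.png

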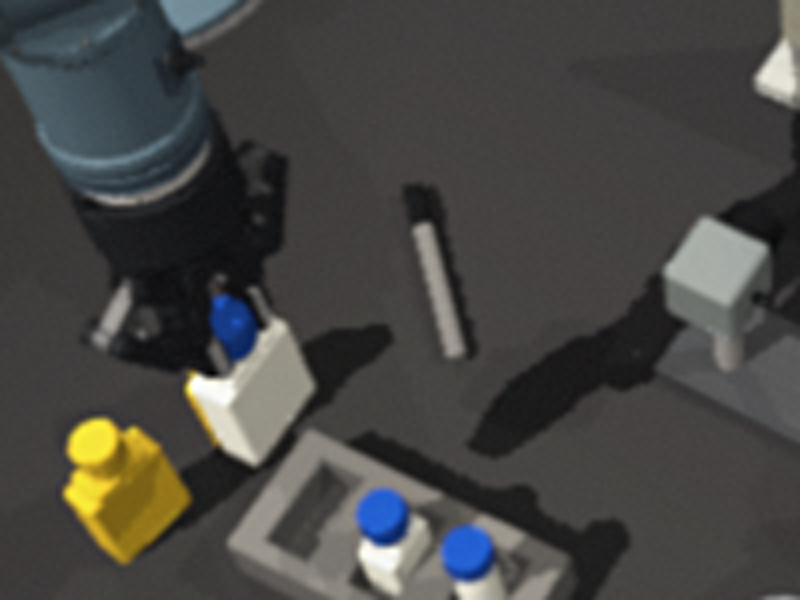

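View pics/top21.png

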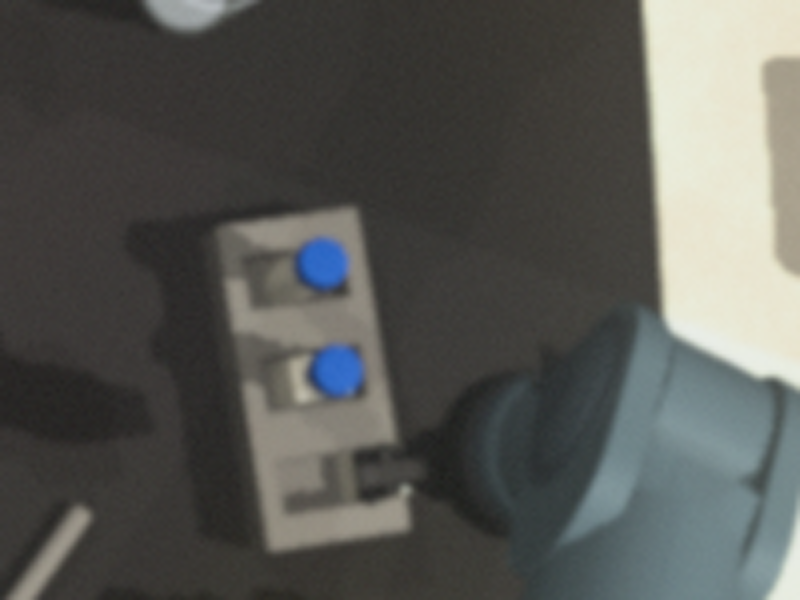

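Call:
jog_arm:
  targets:
    - [0.0, 0, 0.025, 0.01, 0.12]
    - [0.0, 0, 0.035, 0, 0.17]
    - [0.0, 0, 0.035, 0, 0.17]
    - [0.0, 0, 0.04, 0, 0.17]
    - [0.0, 0, 0.04, 0, 0.17]
    - [0.0, 0, 0.04, 0, 0.17]
    - [0.0, 0, 0.04, 0, 0.17]
    - [0.0, 0, 0.04, 0, 0.17]
    - [0.0, 0, 0.035, 0, 0.12]
    - [0.0, 0, 0.025, 0, 0]
    - [0.0, 0, 0.01, 0, 0]
    - [0.0, 0, 0, 0, 0]

```text
time: 15.95
position: [0.4352, 0.0963, 0.4162]
tcp_rot: [0.501, 0.511, -0.483, 0.504]
contact_force: [0.6, 0.2, -1.2]
width: 0.307
```

```bash
python3 look.py 22 '{"scene":(230,140,200,150),"top":(240,150,200,150)}'
```

```text
scene scale 4.0
top scale 4.0
16.05 [0.4354 0.0951 0.4162] jaw 1.6 toolx [ 0.0106  0.0254 -0.9996] [ 0.7  -0.29 -0.76] 0.307 [ 0.19 -0.   -0.49  2.04 -0.03  1.09 -0.25]
```

View pics/scene22.png

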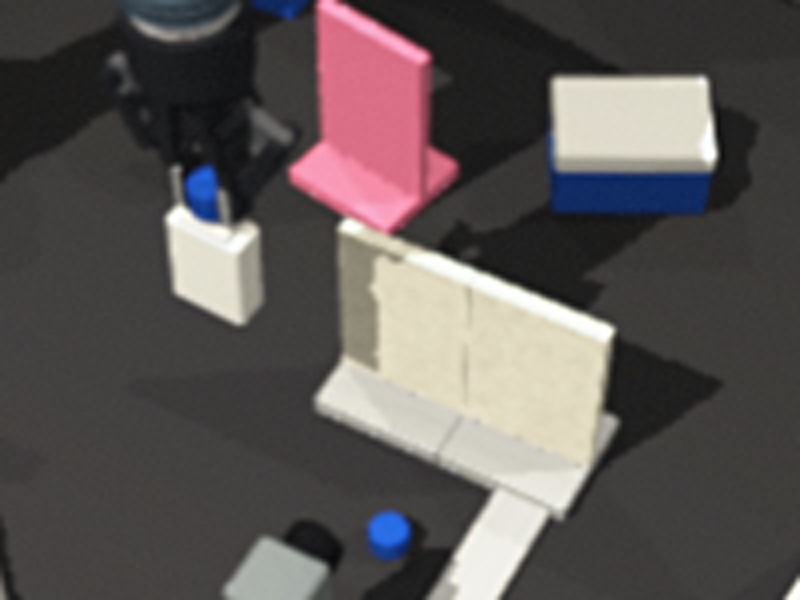

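View pics/top22.png

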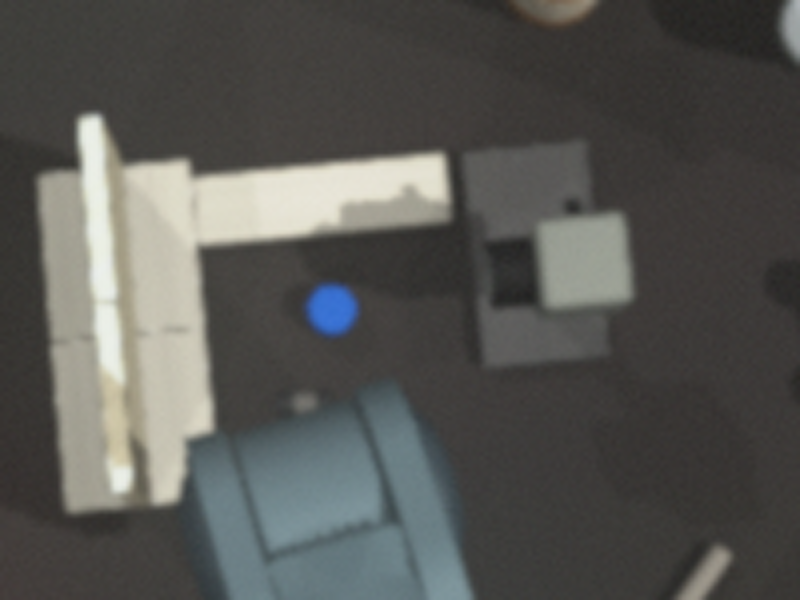

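```bash
cat > fl.py <<'E'
from h import *
import sys
a=np.load(sys.argv[1]); g=np.array(eval(sys.argv[2])) # guess of body centre
c=cloud("scene",a["d"]); hsv=cv2.cvtColor(a["p"],cv2.COLOR_RGB2HSV)
m=(a["d"]>0)&(hsv[...,2]>90)&(hsv[...,1]<80)&(np.linalg.norm(c-g,axis=2)<.065)
k,l,st,ce=cv2.connectedComponentsWithStats(m.astype(np.uint8)); i=1+np.argmax(st[1:,4]); m=l==i
print("body px",ce[i].round(1),st[i])
yaw=np.radians(4.88); st_=np.array([np.cos(yaw),np.sin(yaw),0]); sy=np.array([-np.sin(yaw),np.cos(yaw),0])
q=c[m]; lo=np.percentile((q-g)@sy,10)
sel=abs((c-g)@sy-lo)<.012
q=c[m&sel]; 
f=(q-g)@sy; r0=np.median(f); q=q[abs(f-r0)<.006]
for _ in range(5):
    o=q.mean(0); v=np.linalg.svd(q-o,full_matrices=0)[2][2]; r=(q-o)@v; q=q[abs(r)<max(2.2*r.std(),.0015)]
v*=np.sign(-v@sy)
print("face n",len(q),"centre",o.round(4),"normal yaw rel station deg",np.degrees(np.arctan2(-v@st_,-v@sy)*-1).round(2),"pitch(nz) deg",np.degrees(np.arcsin(v[2])).round(2),"sd",r.std().round(4))
# face mask -> edges, cast on the face plane
fm=(m&(abs((c-o)@v)<.005)).astype(np.uint8); fm=cv2.morphologyEx(fm,cv2.MORPH_CLOSE,np.ones((3,3)))
vv,uu=np.nonzero(fm); t,rv=ray("scene",np.c_[uu,vv]); P=t+rv*(((o-t)@v)/(rv@v))[:,None]
ex=np.cross([0,0,1],-v)*-1; ex/=np.linalg.norm(ex); ex*=np.sign(ex@st_)
A=np.c_[(P-o)@ex,P[:,2]]
(ct,(w,h),an)=cv2.minAreaRect((A*1000).astype(np.float32)); print("rect centre (x off,z) mm",np.round(ct,1),"size",np.round((w,h),1),"angle",round(an,2))
zs=np.arange(A[:,1].min()+.008,A[:,1].max()-.008,.003); L=[];Rr=[]
for z in zs:
    b=A[abs(A[:,1]-z)<.0015,0]
    if len(b)>3: L.append((z,b.min()));Rr.append((z,b.max()))
for nme,e in(("L",L),("R",Rr)):
    e=np.array(e); p=np.polyfit(e[:,0],e[:,1],1); print(nme,"edge roll deg",np.degrees(np.arctan(p[0])).round(2),"x at mid",(np.polyval(p,zs.mean())*1e3).round(1))
cx=ct[0]/1000; mid=o+ex*cx-v*.013; mid[2]=ct[1]/1000; print("body mid (scene frame)",mid.round(4))
E
python3 fl.py scene22.npz "[.4395,.098,.195]"
```

```text
body px [283.8 205.3] [272 189  24  32 518]
face n 374 centre [0.4394 0.0871 0.205 ] normal yaw rel station deg -2.27 pitch(nz) deg 1.29 sd 0.0015
rect centre (x off,z) mm [  0.9 212. ] size [100.1  58.6] angle 88.75
L edge roll deg 6.01 x at mid -24.1
R edge roll deg -3.96 x at mid 26.6
body mid (scene frame) [0.4397 0.1001 0.212 ]
```

Call:
jog_arm:
  targets:
    - [0.0, 0.025, 0, 0, 0.02]
    - [0.0, 0.035, 0, -0.01, 0.02]
    - [0.0, 0.035, 0, -0.02, 0]
    - [0.0, 0.025, 0, -0.02, 0]
    - [0.0, 0.01, 0, -0.015, 0]
    - [0.0, 0, 0, -0.005, 0]
    - [0.0, 0, 0, 0, 0]

```text
time: 16.92
position: [0.5709, 0.0818, 0.3428]
tcp_rot: [0.495, 0.514, -0.481, 0.51]
contact_force: [-0.8, -0.0, -1.2]
width: 0.313
```

```bash
python3 look.py 23 '{"scene":(270,160,140,105),"top":(240,150,200,150)}';python3 fl.py scene23.npz "[.577,.1,.125]"
```

```text
scene scale 5.714285714285714
top scale 4.0
17.025 [0.571  0.0822 0.3437] jaw 2.84 toolx [ 0.0113  0.0182 -0.9998] [-0.37  0.68 -1.61] 0.309 [ 0.16  0.34 -0.44  1.82  0.15  1.   -0.29]
body px [323.8 250.3] [313 236  23  29 476]
face n 354 centre [0.5745 0.0708 0.1301] normal yaw rel station deg -1.54 pitch(nz) deg 1.65 sd 0.0013
rect centre (x off,z) mm [  1.4 139.1] size [104.1  56.1] angle 89.55
L edge roll deg 5.34 x at mid -24.2
R edge roll deg -3.2 x at mid 25.0
body mid (scene frame) [0.5751 0.0839 0.1391]
```

View pics/scene23.png

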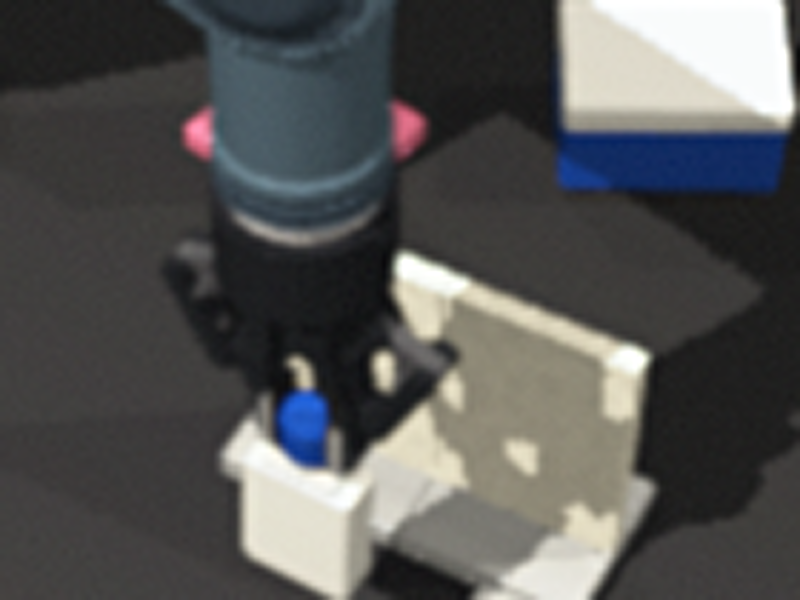

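View pics/top23.png

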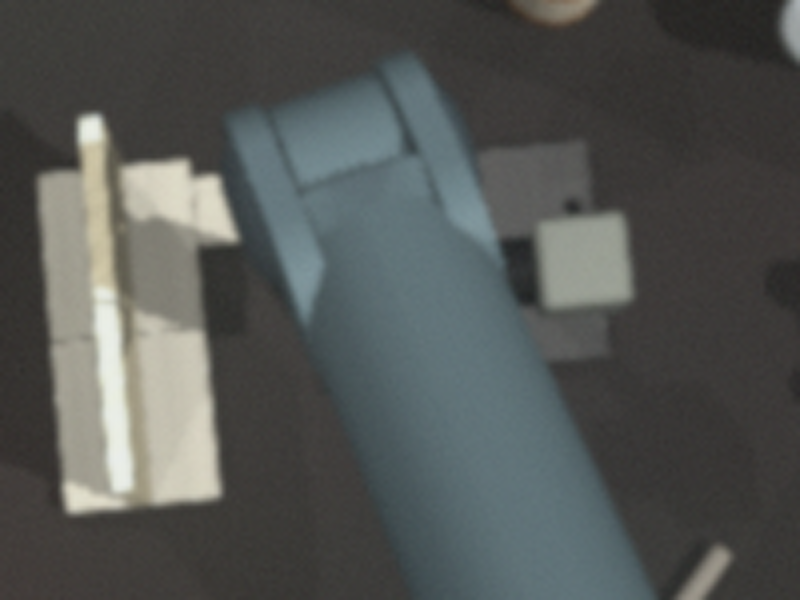

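```bash
python3 - <<'E'
s=open('fl.py').read()
i=s.index("A=np.c_"); s=s[:i]+'''A=np.c_[(P-o)@ex,P[:,2]]
cen=A[abs(A[:,0])<.018]; zb=np.median([cen[abs(cen[:,0]-x)<.003,1].min() for x in np.arange(-.015,.016,.003)])
dz=.0012
xs=np.arange(-.015,.016,.002); eb=[]
for x in xs:
    b=cen[abs(cen[:,0]-x)<.0015,1]; eb.append(b.min())
p=np.polyfit(xs,eb,1); print("bottom edge z",np.polyval(p,0).round(4),"slope deg",np.degrees(np.arctan(p[0])).round(2))
L=[];Rr=[]
for z in np.arange(zb+.006,zb+.062,.0025):
    b=A[abs(A[:,1]-z)<.0016,0]
    if len(b)>3: L.append((z,b.min()));Rr.append((z,b.max()))
X=[]
for nme,e in(("L",L),("R",Rr)):
    e=np.array(e); p=np.polyfit(e[:,0]-zb-.0375,e[:,1],1); X.append(p[1]); print(nme,"edge roll deg",np.degrees(np.arctan(p[0])).round(2),"x at mid",(p[1]*1e3).round(1))
mid=o+ex*np.mean(X)-v*.013; mid[2]=zb+.0375
mid[:2]+=-(v[:2])*0+v[:2]*0
mid-=np.array([v[0],v[1],0])*0
# carry along face to the mid height
mid[:2]+= -np.array([v[0],v[1]])*(v[2])*(mid[2]-o[2])*-1*-1
print("body mid (scene frame)",mid.round(4))
O=np.array([.5783,.1005]); d=np.r_[O,.12]-mid; print("needed shift mm",(d*1e3).round(1))
'''
open('fl.py','w').write(s)
E
python3 fl.py scene23.npz "[.577,.086,.125]";python3 fl.py scene22.npz "[.4395,.098,.195]"
```

```text
body px [323.8 249.9] [313 233  23  32 489]
face n 362 centre [0.5743 0.0709 0.1314] normal yaw rel station deg -1.73 pitch(nz) deg 1.84 sd 0.0014
bottom edge z 0.089 slope deg -1.13
L edge roll deg 1.32 x at mid -25.6
R edge roll deg 2.41 x at mid 26.6
body mid (scene frame) [0.5741 0.0837 0.1249]
needed shift mm [ 4.2 16.8 -4.9]
body px [283.8 205.3] [272 189  24  32 518]
face n 374 centre [0.4394 0.0871 0.205 ] normal yaw rel station deg -2.27 pitch(nz) deg 1.29 sd 0.0015
bottom edge z 0.1631 slope deg -4.36
L edge roll deg -1.06 x at mid -26.3
R edge roll deg 4.16 x at mid 28.4
body mid (scene frame) [0.4398 0.1    0.1994]
needed shift mm [138.5   0.5 -79.4]
```

Call:
jog_arm:
  targets:
    - [0.0, 0.001, 0.008, -0.002, 0.02]
    - [0.0, 0.001, 0.008, -0.001, 0.008]
    - [0.0, 0, 0.001, 0, 0]

```text
time: 17.4
position: [0.5727, 0.1014, 0.3427]
tcp_rot: [0.488, 0.521, -0.471, 0.519]
contact_force: [0.1, -0.2, -0.1]
width: 0.31
```

```bash
python3 look.py 24 '{"scene":(270,160,140,105),"top":(240,150,200,150)}';python3 fl.py scene24.npz "[.577,.1,.122]"
```

```text
scene scale 5.714285714285714
top scale 4.0
17.5 [0.5728 0.1007 0.3426] jaw 4.58 toolx [ 0.0141  0.0186 -0.9997] [-0.55  0.66 -1.33] 0.308 [ 0.14  0.35 -0.45  1.81  0.16  1.   -0.3 ]
body px [328.9 245.4] [318 229  23  32 491]
face n 371 centre [0.5773 0.0905 0.1296] normal yaw rel station deg -0.15 pitch(nz) deg 1.28 sd 0.0014
bottom edge z 0.0885 slope deg 1.41
L edge roll deg -0.06 x at mid -26.3
R edge roll deg 0.64 x at mid 26.3
body mid (scene frame) [0.5762 0.1033 0.1247]
needed shift mm [ 2.1 -2.8 -4.7]
```

View pics/scene24.png

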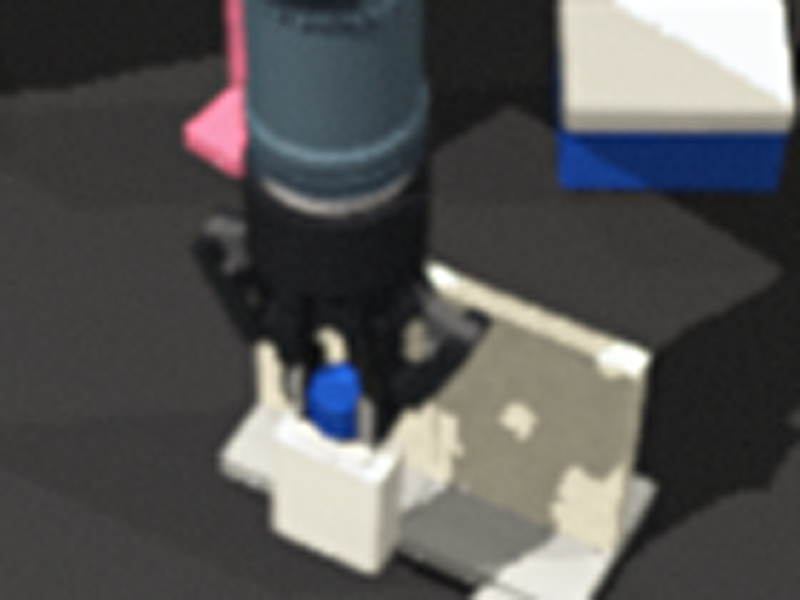

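Call:
jog_arm:
  targets:
    - [0.0, 0.002, -0.0025, -0.003, 0.003]
    - [0.0, 0, 0, 0, 0]
    - [0.0, 0, 0, 0, 0]

```text
time: 17.88
position: [0.575, 0.0972, 0.3392]
tcp_rot: [0.487, 0.521, -0.471, 0.519]
contact_force: [0.3, -0.9, -0.7]
width: 0.31
```

```bash
python3 look.py 25 '{"scene":(270,160,140,105),"top":(240,150,200,150)}';python3 fl.py scene25.npz "[.577,.1,.122]"; python3 - <<'E'
from h import *
a=np.load("scene25.npz"); c=cloud("scene",a["d"])
# camera cube top from scene: z 0.138..0.15 grey
m=(abs(c[...,2]-.145)<.006)&(abs(c[...,0]-.585)<.06)&(c[...,1]<.02)&(c[...,1]>-.13)
v,u=np.nonzero(m); P=onz("scene",np.c_[u,v],.145)[:,:2]*1e3
print(len(P),cv2.minAreaRect(P.astype(np.float32)))
t=np.load("top22.npz"); ct=cloud("top",t["d"]); m=(abs(ct[...,2]-.145)<.008)&(abs(ct[...,0]-.585)<.06)&(ct[...,1]<.02)&(ct[...,1]>-.13)
v,u=np.nonzero(m); P=onz("top",np.c_[u,v],.145)[:,:2]*1e3; print(cv2.minAreaRect(P.astype(np.float32)))
yaw=np.radians(4.88);Q=np.array([[np.cos(yaw),-np.sin(yaw)],[np.sin(yaw),np.cos(yaw)]])
for nm,O in(("scene",[.5783,.1005]),("top",[.5742,.1021])): print(nm,"expected cube range along y -175..-125?; centre if y=-150:",((O+Q@[0,-.150])*1e3).round(1))
E
```

```text
scene scale 5.714285714285714
top scale 4.0
17.975 [0.575  0.0971 0.3392] jaw 4.7 toolx [ 0.0137  0.0178 -0.9997] [ 0.09 -0.91 -0.76] 0.309 [ 0.14  0.36 -0.45  1.81  0.17  0.99 -0.29]
body px [328.7 247.6] [318 230  23  33 490]
face n 369 centre [0.58   0.0863 0.1284] normal yaw rel station deg 0.48 pitch(nz) deg 1.92 sd 0.0014
bottom edge z 0.0855 slope deg -2.0
L edge roll deg -0.35 x at mid -26.0
R edge roll deg -1.9 x at mid 25.8
body mid (scene frame) [0.5787 0.099  0.1218]
needed shift mm [-0.4  1.5 -1.8]
363 ((591.1032104492188, -43.90525817871094), (50.615962982177734, 67.6447525024414), 4.954436302185059)
((585.373779296875, -34.67927169799805), (50.48724365234375, 75.01698303222656), 4.71931791305542)
scene expected cube range along y -175..-125?; centre if y=-150: [591.1 -49. ]
top expected cube range along y -175..-125?; centre if y=-150: [587.  -47.4]
```

View pics/scene25.png

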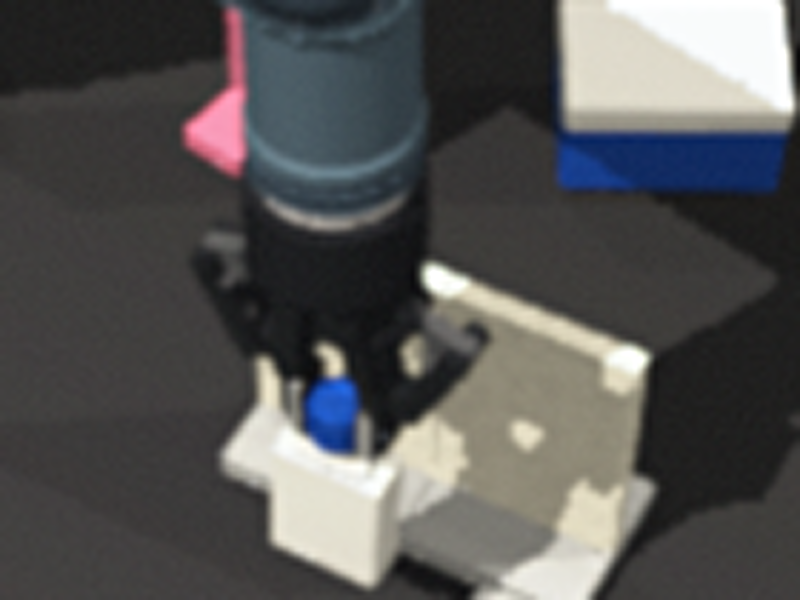

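Call:
jog_arm:
  targets:
    - [0.0, -0.0003, 0.0015, 0.0, -0.003]
    - [0.0, 0, 0, 0, 0]
    - [0.0, 0, 0, 0, 0]
    - [0.0, 0, 0, 0, 0]

```text
time: 18.48
position: [0.5746, 0.0989, 0.3393]
tcp_rot: [0.488, 0.52, -0.472, 0.519]
contact_force: [0.2, -0.8, -1.7]
width: 0.306
```

```bash
python3 look.py 26 '{"scene":(240,150,200,150),"top":(200,120,260,195)}';python3 fl.py scene26.npz "[.577,.1,.122]"; python3 look.py 27;python3 fl.py scene27.npz "[.577,.1,.122]";  python3 pan.py @27.npz; python3 -c "
from h import *
print(abs(sensors.sense()['qd']).max())"
```

```text
scene scale 4.0
top scale 3.076923076923077
18.575 [0.5747 0.0988 0.3393] jaw 4.53 toolx [ 0.0139  0.0179 -0.9997] [-0.03  0.64 -0.55] 0.311 [ 0.14  0.36 -0.45  1.81  0.17  0.99 -0.29]
body px [328.9 247.1] [318 230  23  32 494]
face n 370 centre [0.5791 0.0878 0.1279] normal yaw rel station deg 0.08 pitch(nz) deg 1.92 sd 0.0014
bottom edge z 0.0864 slope deg -5.45
L edge roll deg -1.05 x at mid -26.1
R edge roll deg 1.79 x at mid 26.7
body mid (scene frame) [0.5783 0.1006 0.1222]
needed shift mm [ 0.  -0.1 -2.2]
scene scale 2.727272727272727
top scale 2.727272727272727
18.675 [0.5746 0.0988 0.3393] jaw 4.52 toolx [ 0.0138  0.0178 -0.9997] [-0.02  0.01 -1.93] 0.31 [ 0.14  0.36 -0.45  1.81  0.17  0.99 -0.29]
body px [328.8 247.1] [318 230  23  32 488]
face n 355 centre [0.5788 0.0875 0.1269] normal yaw rel station deg -0.07 pitch(nz) deg 1.43 sd 0.0012
bottom edge z 0.086 slope deg -4.19
L edge roll deg -0.98 x at mid -25.8
R edge roll deg 2.46 x at mid 27.4
body mid (scene frame) [0.5785 0.1004 0.1219]
needed shift mm [-0.2  0.1 -1.9]
scene 223 [364.3 217. ] [613.9 204.1] [113.4  20.9] 4.92
scene face 700 [364. 235.] [0.6229 0.2048 0.0879] n [ 0.0859 -0.9963 -0.0015] yaw 4.93 x 0.555 0.668 sd 0.0014
top 565 [266.1 225.5] [565.3 207.6] [200.4  13. ] 4.89
0.0015503254572915492
```

View pics/scene26.png

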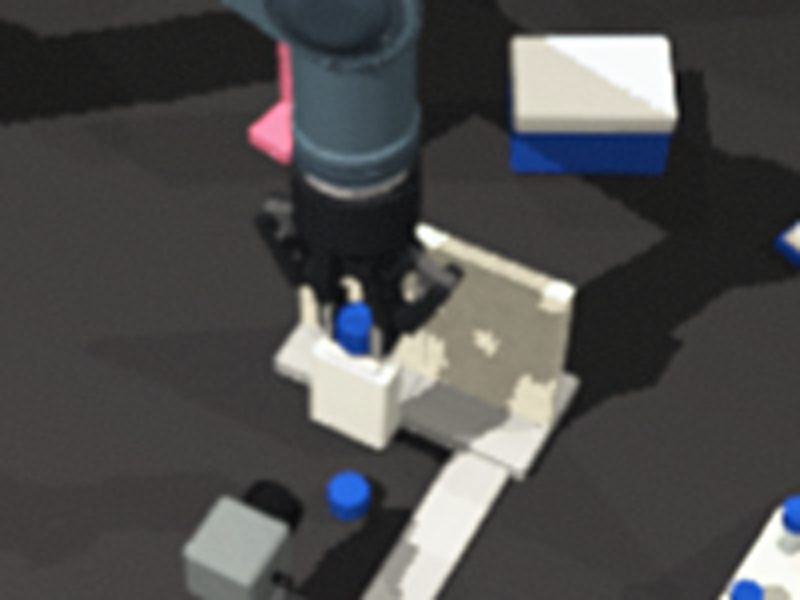

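View pics/top26.png

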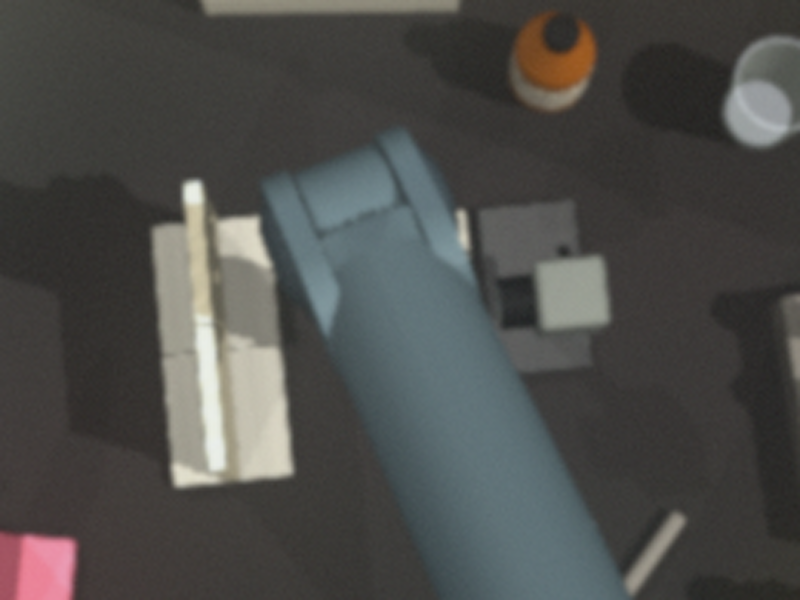

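The scene view shows the flask at pixel (329,247), in front of the panels with its broad side to the camera. The top view shows the two panels as one straight strip, with their seam at about pixel (266,225). The arm is still, so I'm handing in.

```bash
python3 -c "
from rig import sign_off
print(sign_off())"
```

```text
the job is handed in; nothing more can be done
None
```

The job is handed in at about 18.7 s: the loose panel stands against the fixed one, and the arm is holding the flask still at the viewing point. No verdict came back.

**Panel:** I gripped the top of the loose panel, turned it square and slid it across. After letting go there was still a gap of about 0.5 mm, so I pressed its near end with closed fingers at about 7 N. In the last top view both boards measure 200.4 mm together (200 expected), 13.0 mm thick overall. The step came out between -0.3 and +0.3 mm, which is about the measuring noise.

**Flask:** I lifted the large flask out of the rack by its cap and brought it to the viewing point from the robot's side.

| Last check | Result |
|---|---|
| Middle of the body, horizontally | within about 0.2 mm of the viewing point, as the scene camera sees it (calibration good to about 2 mm) |
| Height | disagrees: the picture says 2 mm high, the arm's position says 1 mm low; I left it between the two |
| Broad side to the lens | within 0.1° of square |
| Upright | leans about 1.5° along the line of sight; the sideways edge readings disagreed, from -1° to +2.5° |
| Joint speeds | under 0.002 rad/s |

I did not correct the lean because the jog moves can only turn about the vertical. I saw no bystander moved in the pictures, but I did not measure them again at the end.

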